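Close the airtight canister

ROBOT

A 6-joint arm with a two-finger parallel gripper is mounted at the origin on a cart in front of the work surface, level with it; the furniture and walls round the work are solid. World frame = base frame: x ahead of the robot, y to its left, z up, the work surface at z = 0. Lengths are in m, angles in degrees, forces in N, time in s.
With the tool pointing down it reaches from about 0.25 to 0.725 m from the base axis. Payload 9.7 kg.
Tool frame: the origin (TCP) lies midway between the tips of the shut fingers; the grasp point (between the pads) lies 19 mm behind it; z points along the fingers, y is the line along which they close (so a half turn about z gives the same grasp; the last joint's range is limited). The gripper opens to 85 mm and grips with 20 to 120 N. Pads are 22 mm wide; open, the fingers measure 114 mm over their backs; the gripper's body (76 mm by 85 mm) begins 54 mm behind the grasp point. The pads swing forward as they close: fully open they stand 13 mm farther back than shut.
Start: joints at [-73.339, 4.979, 10.078, 95.1, 0, 90], TCP at [0.158, -0.527, 0.231] pointing down, gripper open.
Joint ranges: [-179.16, 179.16], [-48.56, 103.87], [-65.8, 70.77], [-126.05, 130.52], [-82.76, 87.17], [-180, 180]. Speed limits (degrees/s): [127.2, 127.2, 147.25, 180, 180, 180].

INTERFACE

Orientations are given as [roll, pitch, yaw] about the fixed x, y, z axes, in that order (R = Rz(yaw) Ry(pitch) Rx(roll)).
In Python, from bench import ctrl gives the robot as it stands. The module is installed in compiled form; this text tells all that it offers.
- The arm moves only by the tool step_arm, never from a script. Its argument "increments" is a list of rows, each an object with "delta_rot": the turn, a rotation vector about the tool's x, y, z in degrees, a list of three; "offset": the shift along the tool's x, y, z in cm, a list of three; "grip": the opening in per cent of the stroke, from 0 (shut) to 100 (fully open). In form: [{"delta_rot": [rx, ry, rz], "offset": [tx, ty, tz], "grip": grip}, ...]. A call has 1 to 12 rows; each row shifts and turns the commanded pose from where the row before left it, along the tool's axes as they then stand; what a row does not reach is not made up. A row lasts 1/10 s, in which the tool goes at most 50 mm and 8.59 degrees, less where a joint would pass 70% of its speed; a pose out of reach is approached as far as the arm can. A call is refused whole if a number of a shift passes 5 or a number of a turn 8.59, either way. A call with a gripper value outside its range is refused whole. The fingers move at their own pace and stop on an object; "squeeze" is the grip in N (left out, the last holds). Time passes only in rows, so rows that do not move let the fingers close. It gives the time, the measured TCP pose, the force, the opening and the grip force at its end, in the units of the state.
- ctrl.sense(): the state, without advancing time (a new reading comes with each control period).
- ctrl.capture(name): name is "scene" or "top" or "wrist"; returns a dict with "image" (420x560x3 uint8, red, green, blue), "vfov" (degrees; the focal length in pixels is half the picture's height over the tangent of half this angle, whatever the lens; pixels are square), "cx", "cy" (the principal point, pixels), "R" (3x3) and "t" (3): a world point X has camera coordinates R X + t; the wrist camera has in their place "mount" (4x4, takes a point from camera to tool coordinates, whose origin is the TCP and whose axes are the flange's). Camera axes: x right, y down, z forward; pixel columns grow to the right and rows downward; lengths in m; the calibration is good to about 2 mm. The wrist camera is an equidistant fisheye: a pixel r from the principal point sees the ray r / f radians off the axis. A picture is of the moment at which its call begins: read the wrist's pose just before it. There is no depth.
- ctrl.hand_in(): hands the job in; it is judged then, once.
The state is a dict: "time": time; "joints": joint angles; "qd": joint speeds; "joint_efforts": joint torques, N m; "tcp_pos": TCP position; "ee_rot": TCP orientation; "contact_force": force on the tool from outside, world axes, zero at the start; "moment": the same for the moment, N m; "gripper_width": finger opening in m; "finger_force": force on a finger pad.
Only numpy, scipy, OpenCV 4.12 (cv2) and the standard library are available. Lean on these libraries where they do the work, as an engineer would, in place of code of your own. Each camera call takes 0.05 s, during which the arm holds its last target. There are 200 camera calls.

TASK

The washed lid is draining on the sloping wire stand. Lay it on the open steel canister, then press it down point by point round its edge, over each of the three snap catches, until every catch has clicked and the gasket sits level and tight on the rim all the way round. Press on the edge only: pushed home by the knob or the middle, the lid bows and pinches its gasket. Leave the other things where they stand.

Things in the scene. Friction and masses are not known exactly. Their poses are not given: they have to be found in the camera images.
- lid_knob (a point): centre (half-way up) of the cylindrical steel knob, 27 mm across, 30 mm high, in the middle of the round white lid. z: the lid's axis, pointing out of its top. Along z from here: knob's top +15 mm, flat top of the plate -15 mm, gasket's underside -24 mm, bottom of the plug -43 mm. At the start this axis leans 30 degrees from vertical towards the stand's low side, roughly to the left (+y)
- lid_seal (a point): centre of the lid's gasket underside, on the lid's axis, 24 mm below lid_knob along that axis (x, y, z as lid_knob). When the lid is fully seated this point coincides with mouth
- mouth (a point): centre of the canister's open mouth at the height of the rim's top; z is up. The mouth is 125 mm wide inside. A lid just laid on it rests loose on the three catches with its gasket about 7 mm above the rim; when home, the gasket lies on the rim and the plate's flat top is 9 mm above it. A wall cabinet hangs from x = 0.61 on, 0.46 m up: by the far edge lean the tool back to the robot
- catch0 (a point): point on the rim's top, 64 mm from the mouth's centre, above the first of three equally spaced sprung catches: small steel balls inside the mouth, each with a grey boss outside the collar, just beyond the lid's edge. Pressing the plate down here with 10 to 18 N drives the lid's bead past this catch (7 mm of travel); it clicks and stays. The opposite edge may rise a few mm
- catch1 (a point): the same for the second catch, 120 degrees round from the first
- catch2 (a point): the same for the third catch
- lid: the loose lid, 146 mm across, 0.15 to 0.3 kg, white plastic with a black gasket; its plug is 114 mm across at the bottom and widens to a bead of 124 mm, 5 mm higher. Round, so its turn about its axis does not matter. Origin: centre of the plug's underside; z along the lid's axis
- canister: round steel canister with a grey plastic collar, 143 mm across, 105 mm high, empty, fixed; origin at the centre of its foot on the worktop, z up
- stand: the fixed wire draining stand, 70 mm between its two sloping rails, about 140 mm long, 85 mm high at its high end; origin on the worktop under the middle of the slope. Its x axis points uphill, roughly to the robot's right (within half a radian): the low side faces the sink on the left, so the lid's axis leans along the stand's -x
- pepper_mill: bystander: turned wooden mill, 58 mm across, 170 mm high; origin under its foot
- salt_shaker: bystander: salt shaker, 44 mm across, 90 mm high; origin under its foot
- mug_a: bystander: flowered white mug, 94 mm high; origin under its foot
- honey_jar: bystander: honey jar, 60 mm across, 86 mm high; origin under its foot
- lemon_0: bystander: lemon, 78 mm long; origin under it
- dish_brush: bystander: wooden dish brush, 250 mm long, lying along y at the worktop's front; origin under its middle
- teaspoon: bystander: steel teaspoon, 130 mm long, near the worktop's front; origin under its middle

How it is judged:
By the outcome, as a careful person would: the job done as asked, in the order asked, and still so for the second after the job is handed in, with the robot touching nothing.
It also fails if it takes over 48 s, if anything falls off the work surface, if the arm or the gripper's body presses on something with over 40 N, if the wrist force passes 120 N, or if a joint passes its speed limit or range.

## Working session

There is one attempt and no reset: what is moved stays moved. The work goes in short steps, Python scripts to look and compute and a tool call to move; the robot and the scene stay as the last step left them, time stands still between calls to the robot, and variables do not carry over. Pictures are saved under pics/ and viewed, at most 10 in all, crops included, and the job is handed in when it is done.

Besides the shell and the picture viewer there is one more tool, called after "Emit:" in YAML: its name, and indented under it one key for each argument. step_arm: Moves the arm, as the interface text tells. Its arguments: {"type":"object","properties":{"increments":{"type":"array","items":{"type":"object","properties":{"delta_rot":{"type":"array","items":{"type":"number"}},"offset":{"type":"array","items":{"type":"number"}},"grip":{"type":"number"}}}},"squeeze":{"type":"number"}},"required":["increments"]}

```bash
mkdir -p pics; python3 - <<'E'
from bench import ctrl
import cv2,pickle
s=ctrl.sense();print({k:s[k] for k in('time','tcp_pos','ee_rot','contact_force','gripper_width')})
d={}
for n in('scene','top'):
    c=ctrl.capture(n);d[n]=c;cv2.imwrite(f'pics/{n}0.png',cv2.resize(c['image'][:,:,::-1],(800,600),interpolation=cv2.INTER_CUBIC))
    print(n,c['vfov'],c['cx'],c['cy'],c['R'],c['t'])
pickle.dump(d,open('c.pkl','wb'))
E
```

```text
{'time': 0.0, 'tcp_pos': array([ 0.15763892, -0.52666519,  0.23056599]), 'ee_rot': array([-1.79920162e+02, -1.09326812e-03,  1.66627255e+01]), 'contact_force': array([-0.17129868,  0.33086623,  0.29274621]), 'gripper_width': 0.08540628535967003}
scene 43.26050143219242 276.8392058826106 215.73236148367974 [[-0.85133005 -0.52426258  0.01964406]
 [-0.34227197  0.52664579 -0.77813502]
 [ 0.39760162 -0.66917334 -0.62778977]] [0.41955668 0.31155781 0.71776668]
top 51.69141202929934 279.0379041946135 206.07737826990783 [[-0.00388753 -0.99985212  0.01675185]
 [-0.99907629  0.00316651 -0.04285484]
 [ 0.04279546 -0.01690298 -0.99894086]] [-0.09711296  0.53333211  1.06313664]
```

View pics/scene0.png

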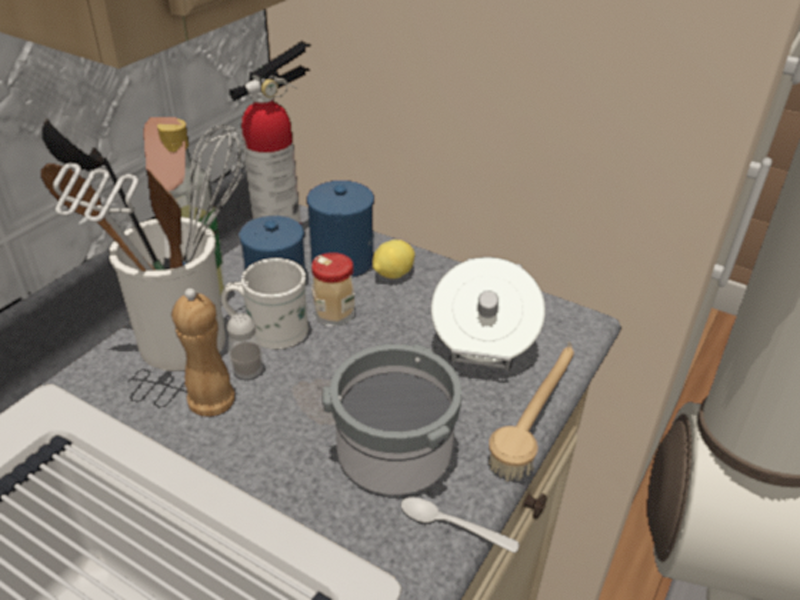

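View pics/top0.png

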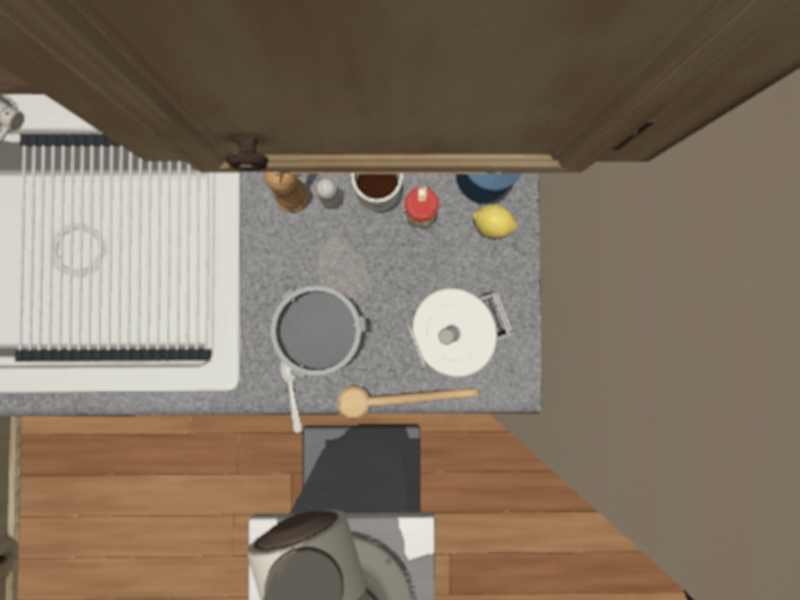

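Scene: the lid is tilted on the stand with its knob near (488,303). The canister mouth is at about (395,395), with bosses at (329,398) and (440,432). Top: knob near (449,335), mouth near (317,331), boss at (363,325). I'll make enlarged crops next.

```bash
python3 - <<'E'
import cv2,pickle,numpy as np
d=pickle.load(open('c.pkl','rb'))
# 4 crops, 400x300 each; source 100x75 px, x4
t=[]
for n,x,y in(('scene',225,248),('scene',290,178),('top',173,195),('top',270,195)):
    t.append(cv2.resize(d[n]['image'][y:y+75,x:x+100,::-1],(400,300),interpolation=cv2.INTER_CUBIC))
cv2.imwrite('pics/crop0.png',np.vstack([np.hstack(t[:2]),np.hstack(t[2:])]))
E
```

```text
(no output)
```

View pics/crop0.png

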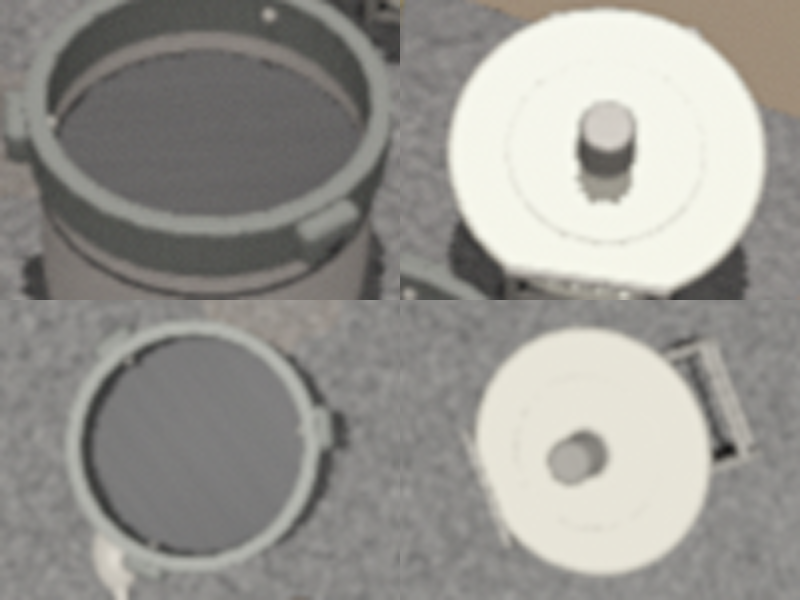

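```bash
cat > h.py <<'E'
import numpy as np,pickle
from scipy.optimize import least_squares
from scipy.spatial.transform import Rotation as Ro
def proj(c,X):
    f=210/np.tan(np.radians(c['vfov'])/2);p=np.atleast_2d(X)@c['R'].T+c['t']
    return np.c_[c['cx']+f*p[:,0]/p[:,2],c['cy']+f*p[:,1]/p[:,2]]
off={'A':(225,248,0,0),'B':(290,178,400,0),'C':(173,195,0,300),'D':(270,195,400,300)}
def px(k,u,v):
    ox,oy,a,b=off[k];return np.array([(u-a+.5)/4-.5+ox,(v-b+.5)/4-.5+oy])
E
python3 - <<'E'
from h import *
d=pickle.load(open('c.pkl','rb'));S,T=d['scene'],d['top']
th=np.linspace(0,2*np.pi,361)
def ext(uv): return np.r_[uv.min(0),uv.max(0)]
circ=lambda c,r,ax:c+r*(np.cos(th)[:,None]*np.array([ax[2],0,-ax[0]])/np.hypot(ax[2],ax[0])+np.sin(th)[:,None]*np.cross(ax,np.array([ax[2],0,-ax[0]])/np.hypot(ax[2],ax[0])))
# canister rim outer r .0715
up=np.array([0,0,1.])
obsT=np.r_[px('C',67,321),px('C',321,573)]
obsS=px('A',22,0)[0],px('A',388,0)[0],px('A',0,236)[1]
def res(p):
    C=circ(p[:3],.0715,up);t=ext(proj(T,C))-obsT;s=ext(proj(S,C));
    return np.r_[t,s[0]-obsS[0],s[2]-obsS[1],s[3]-obsS[2]]
r=least_squares(res,[.4,.05,.105]);m=r.x;print('mouth',m,r.fun.round(2))
m=np.array([m[0],m[1],.105])
def ray(c,uv,z):
    f=210/np.tan(np.radians(c['vfov'])/2);dd=c['R'].T@np.array([(uv[0]-c['cx'])/f,(uv[1]-c['cy'])/f,1]);o=-c['R'].T@c['t'];return o+dd*(z-o[2])/dd[2]
for k,c,u,v,z in(('C',T,325,428,.1),('C',T,115,345,.1),('C',T,140,563,.1),('C',T,303,428,.097),('C',T,128,360,.097),('C',T,155,546,.097),('A',S,330,216,.1),('A',S,15,118,.1),('A',S,268,14,.095),('A',S,50,120,.095)):
    q=ray(c,px(k,u,v),z)-m;print(k,q[:2].round(4),np.hypot(*q[:2]).round(4),np.degrees(np.arctan2(q[1],q[0])).round(1))
kT=px('D',569,464);kS=px('B',608,128)
oT=np.r_[px('D',476,327),px('D',711,575)];oS=np.r_[px('B',448,8),px('B',766,0)[0]]
def ax(a,t=30): a=np.radians(a);t=np.radians(t);return np.array([np.cos(a)*np.sin(t),np.sin(a)*np.sin(t),np.cos(t)])
def res2(p):
    A=ax(p[3]);k=p[:3];C=circ(k-.015*A,.073,A);s=ext(proj(S,C))[:3]
    return np.r_[proj(T,k+.015*A)[0]-kT,proj(S,k+.015*A)[0]-kS,ext(proj(T,C))-oT,s-oS]
for a in(60,110):
    r=least_squares(res2,[.4,-.15,.1,a]);print('knob',r.x.round(4),r.fun.round(2),ax(r.x[3]))
# bystanders roughly
for n,u,v,z in(('mill',290,196,0),('jar',421,205,.086),('mug',377,185,.094)):
    print(n,ray(T,(u*.7,v*.7),z).round(3))
E
```

```text
mouth [0.47458864 0.03427071 0.10393587] [-0.32 -1.12 -0.37 -0.71  0.03  1.28  0.21]
C [ 0.0081 -0.0744] 0.0749 -83.8
C [0.0557 0.0446] 0.0713 38.7
C [-0.0677  0.0301] 0.074 156.0
C [ 0.0081 -0.0618] 0.0623 -82.5
C [0.0472 0.0377] 0.0604 38.6
C [-0.0583  0.0221] 0.0624 159.3
A [-0.0683  0.0252] 0.0728 159.7
A [0.0579 0.0468] 0.0745 38.9
A [ 0.0086 -0.0613] 0.0619 -82.0
A [0.049  0.0365] 0.0611 36.7
knob [ 4.65500e-01 -1.79400e-01  8.21000e-02  1.11073e+02] [-0.   -0.54  0.36 -0.34  0.09  0.29 -0.65 -0.56  0.46  0.22 -0.02] [-0.17977867  0.46656149  0.8660254 ]
knob [ 4.65500e-01 -1.79400e-01  8.21000e-02  1.11073e+02] [-0.   -0.54  0.36 -0.34  0.09  0.29 -0.65 -0.56  0.46  0.22 -0.02] [-0.17977865  0.46656151  0.8660254 ]
mill [0.708 0.092 0.   ]
jar [ 0.675 -0.135  0.086]
mug [ 0.706 -0.063  0.094]
```

```bash
cat > plan.py <<'E'
import numpy as np,json
from scipy.spatial.transform import Rotation as Ro, Slerp
from bench import ctrl
A=np.array([-.18,.4666,.866]);A/=np.linalg.norm(A)
K=np.array([.4655,-.1794,.0821]);M=np.array([.4745,.0343,.105])
def frame(z,y):
    z=np.array(z,float)/np.linalg.norm(z);y=np.array(y,float);y-=z*(y@z);y/=np.linalg.norm(y);return np.c_[np.cross(y,z),y,z]
def cur():
    s=ctrl.sense();return np.array(s['tcp_pos']),Ro.from_euler('xyz',s['ee_rot'],degrees=True)
def plan(wps,p=None,R=None,grip=None):
    """wps: (pos, 3x3 R or None, rows, grip)"""
    if p is None:p,R=cur()
    out=[]
    for pos,Rt,n,g in wps:
        Rt=R if Rt is None else Ro.from_matrix(Rt)
        p0,R0=p,R
        sl=Slerp([0,1],Ro.concatenate([R0,Rt]))
        for i in range(1,n+1):
            q=p0+(np.array(pos)-p0)*i/n;Q=sl(i/n)
            o=np.round(R.inv().apply(q-p)*100,2);w=np.round((R.inv()*Q).as_rotvec(degrees=True),1)
            if abs(o).max()>5 or np.linalg.norm(w)>8.59:print('LIMIT',np.linalg.norm(o),np.linalg.norm(w))
            p=p+R.apply(o/100);R=R*Ro.from_rotvec(w,degrees=True)
            out.append({"delta_rot":w.tolist(),"offset":o.tolist(),"grip":g})
    print(len(out),json.dumps(out).replace(' ',''));return p,R
def st():
    s=ctrl.sense();print('t',s['time'],'p',s['tcp_pos'].round(4),'r',s['ee_rot'].round(1),'F',s['contact_force'].round(1),'w',round(s['gripper_width'],4),'j',np.round(s['joints'],1),'ff',s['finger_force'])
E
python3 - <<'E'
from plan import *
G=frame(-A,[-.933,-.36,0]);p,R=cur()
D=lambda yaw:frame([0,0,-1],[np.sin(np.radians(yaw)),-np.cos(np.radians(yaw)),0])
p,R=plan([([.095,-.30,.235],None,6,100),([.2,-.22,.235],D(-10),4,100)],p,R)
p,R=plan([([.30,-.15,.235],D(-40),4,100),(K+.09*A,G,7,100)],p,R)
E
```

```text
10 [{"delta_rot":[0.0,-0.0,0.0],"offset":[0.08,-3.92,-0.07],"grip":100},{"delta_rot":[0.0,0.0,0.0],"offset":[0.09,-3.92,-0.07],"grip":100},{"delta_rot":[0.0,0.0,0.0],"offset":[0.08,-3.92,-0.06],"grip":100},{"delta_rot":[0.0,0.0,0.0],"offset":[0.08,-3.92,-0.07],"grip":100},{"delta_rot":[0.0,0.0,0.0],"offset":[0.09,-3.92,-0.07],"grip":100},{"delta_rot":[0.0,0.0,0.0],"offset":[0.08,-3.92,-0.07],"grip":100},{"delta_rot":[-0.0,0.0,6.7],"offset":[3.09,-1.16,0.0],"grip":100},{"delta_rot":[-0.0,0.0,6.6],"offset":[2.93,-1.52,0.01],"grip":100},{"delta_rot":[-0.0,0.0,6.7],"offset":[2.74,-1.84,-0.0],"grip":100},{"delta_rot":[-0.1,0.0,6.7],"offset":[2.5,-2.15,0.0],"grip":100}]
11 [{"delta_rot":[0.0,0.0,7.5],"offset":[2.16,-2.16,-0.0],"grip":100},{"delta_rot":[0.0,0.0,7.5],"offset":[1.85,-2.42,-0.0],"grip":100},{"delta_rot":[0.0,0.0,7.5],"offset":[1.53,-2.64,-0.01],"grip":100},{"delta_rot":[0.0,0.0,7.5],"offset":[1.17,-2.82,0.0],"grip":100},{"delta_rot":[-1.1,4.2,4.0],"offset":[1.52,-1.51,1.07],"grip":100},{"delta_rot":[-1.0,4.2,4.1],"offset":[1.32,-1.63,1.14],"grip":100},{"delta_rot":[-1.1,4.2,4.0],"offset":[1.12,-1.74,1.21],"grip":100},{"delta_rot":[-1.1,4.2,4.0],"offset":[0.9,-1.84,1.24],"grip":100},{"delta_rot":[-1.1,4.2,4.0],"offset":[0.69,-1.91,1.27],"grip":100},{"delta_rot":[-1.1,4.2,4.1],"offset":[0.45,-1.98,1.27],"grip":100},{"delta_rot":[-1.0,4.2,4.0],"offset":[0.22,-2.02,1.25],"grip":100}]
```

Emit:
step_arm:
  increments:
    - {"offset": [0.1, -3.9, -0.1], "grip": 100}
    - {"offset": [0.1, -3.9, -0.1], "grip": 100}
    - {"offset": [0.1, -3.9, -0.1], "grip": 100}
    - {"offset": [0.1, -3.9, 0], "grip": 100}
    - {"offset": [0.1, -3.9, 0], "grip": 100}
    - {"offset": [0, -3.9, 0], "grip": 100}
    - {"delta_rot": [0, 0, 6.7], "offset": [3.1, -1.2, 0], "grip": 100}
    - {"delta_rot": [0, 0, 6.7], "offset": [2.9, -1.5, 0], "grip": 100}
    - {"delta_rot": [0, 0, 6.7], "offset": [2.7, -1.8, 0], "grip": 100}
    - {"delta_rot": [0, 0, 6.7], "offset": [2.5, -2.2, 0], "grip": 100}

```text
invalid input
```

Emit:
step_arm:
  increments:
    - {"delta_rot": [0, 0, 0], "offset": [0.1, -3.9, -0.1], "grip": 100}
    - {"delta_rot": [0, 0, 0], "offset": [0.1, -3.9, -0.1], "grip": 100}
    - {"delta_rot": [0, 0, 0], "offset": [0.1, -3.9, -0.1], "grip": 100}
    - {"delta_rot": [0, 0, 0], "offset": [0.1, -3.9, 0], "grip": 100}
    - {"delta_rot": [0, 0, 0], "offset": [0.1, -3.9, 0], "grip": 100}
    - {"delta_rot": [0, 0, 0], "offset": [0, -3.9, 0], "grip": 100}
    - {"delta_rot": [0, 0, 6.7], "offset": [3.1, -1.2, 0], "grip": 100}
    - {"delta_rot": [0, 0, 6.7], "offset": [2.9, -1.5, 0], "grip": 100}
    - {"delta_rot": [0, 0, 6.7], "offset": [2.7, -1.8, 0], "grip": 100}
    - {"delta_rot": [0, 0, 6.7], "offset": [2.5, -2.2, 0], "grip": 100}

```text
time: 1.1
tcp_pos: [0.1984, -0.2217, 0.2342]
ee_rot: [180.0, -0.0, -9.9]
contact_force: [0.9, -0.6, -0.7]
gripper_width: 0.0854
finger_force: 0.0
```

Emit:
step_arm:
  increments:
    - {"delta_rot": [0, 0, 7.5], "offset": [2.2, -2.2, 0], "grip": 100}
    - {"delta_rot": [0, 0, 7.5], "offset": [1.9, -2.4, 0], "grip": 100}
    - {"delta_rot": [0, 0, 7.5], "offset": [1.5, -2.6, 0], "grip": 100}
    - {"delta_rot": [0, 0, 7.5], "offset": [1.2, -2.8, 0], "grip": 100}
    - {"delta_rot": [-1.1, 4.2, 4], "offset": [1.5, -1.5, 1.1], "grip": 100}
    - {"delta_rot": [-1.1, 4.2, 4], "offset": [1.3, -1.6, 1.1], "grip": 100}
    - {"delta_rot": [-1.1, 4.2, 4], "offset": [1.1, -1.7, 1.2], "grip": 100}
    - {"delta_rot": [-1.1, 4.2, 4], "offset": [0.9, -1.8, 1.2], "grip": 100}
    - {"delta_rot": [-1.1, 4.2, 4], "offset": [0.7, -1.9, 1.3], "grip": 100}
    - {"delta_rot": [-1.1, 4.2, 4], "offset": [0.5, -2, 1.3], "grip": 100}
    - {"delta_rot": [-1.1, 4.2, 4], "offset": [0.2, -2, 1.2], "grip": 100}

```text
time: 2.2
tcp_pos: [0.2513, -0.3006, 0.1692]
ee_rot: [-171.7, -27.4, -56.1]
contact_force: [-6.4, 6.6, 21.5]
gripper_width: 0.0855
finger_force: 0.0
```

```bash
python3 - <<'E'
from plan import *
import cv2,pickle
st();p,R=cur();c=ctrl.capture('wrist');pickle.dump((p,R.as_matrix(),c),open('w.pkl','wb'))
print(c['vfov'],c['cx'],c['cy'],c['mount'])
cv2.imwrite('pics/w1.png',cv2.resize(c['image'][:,:,::-1],(800,600),interpolation=cv2.INTER_CUBIC))
def fish(c,p,R,X):
    T=np.array(c['mount']);t=R.inv().apply(np.array(X)-p);q=T[:3,:3].T@(t-T[:3,3])
    f=210/np.tan(np.radians(c['vfov'])/2);th=np.arctan2(np.hypot(q[0],q[1]),q[2]);n=np.hypot(q[0],q[1])
    return (np.array([c['cx'],c['cy']])+f*th*q[:2]/n)/.7
print('expected knob top',fish(c,p,R,K+.015*A),'base',fish(c,p,R,K-.015*A), 'mouth',fish(c,p,R,M))
x=fish(c,p,R,K+.015*A+.0135*A*0+.01*np.array([1,0,0]));print('1cm x',x, '1cm y',fish(c,p,R,K+.015*A+[0,.01,0]))
plan([(K-.012*A,frame(-A,[-.933,-.36,0]),8,100)])
E
```

```text
t 2.2 p [ 0.2513 -0.3006  0.1692] r [-171.7  -27.4  -56.1] F [-6.4  6.6 21.5] w 0.0855 j [-56.1 -48.6 -40.4  70.8   8.3 179.9] ff 0.0
65.70646984690485 278.81567000506715 212.81248904668286 [[-2.52369232e-04 -9.53812541e-01 -3.00402350e-01  7.72685058e-02]
 [ 9.99999836e-01 -8.64748723e-05 -5.65536097e-04 -6.72315516e-04]
 [ 5.13438167e-04 -3.00402444e-01  9.53812407e-01 -1.43138389e-01]
 [ 0.00000000e+00  0.00000000e+00  0.00000000e+00  1.00000000e+00]]
expected knob top [ 65.94827635 334.66769835] base [ 95.24610322 319.90812256] mouth [-31.8526605  509.72524665]
1cm x [ 59.90843591 326.00708876] 1cm y [ 59.86866159 345.62940622]
8 [{"delta_rot":[-1.8,0.5,1.4],"offset":[-0.25,-2.86,1.6],"grip":100},{"delta_rot":[-1.8,0.4,1.3],"offset":[-0.34,-2.91,1.51],"grip":100},{"delta_rot":[-1.8,0.5,1.4],"offset":[-0.41,-2.94,1.41],"grip":100},{"delta_rot":[-1.8,0.5,1.3],"offset":[-0.49,-2.98,1.31],"grip":100},{"delta_rot":[-1.8,0.4,1.4],"offset":[-0.58,-3.0,1.22],"grip":100},{"delta_rot":[-1.8,0.5,1.4],"offset":[-0.66,-3.03,1.11],"grip":100},{"delta_rot":[-1.7,0.5,1.3],"offset":[-0.74,-3.04,1.02],"grip":100},{"delta_rot":[-1.8,0.4,1.4],"offset":[-0.81,-3.05,0.92],"grip":100}]
```

View pics/w1.png

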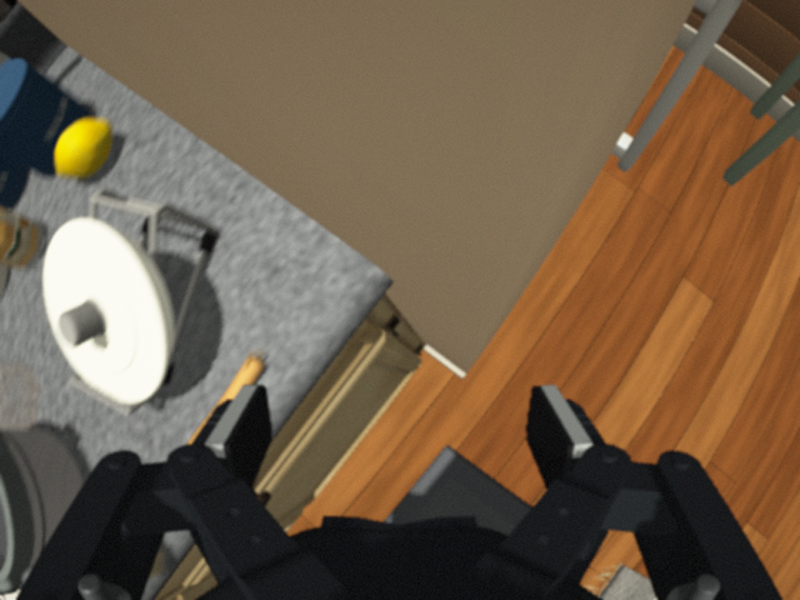

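The last joint hit its limit: its sign is opposite to what I assumed. I'll unwind and use the opposite half-turn grasp. The picture shows the knob at (80,322) and the lid intact on its stand.

```bash
python3 - <<'E'
from plan import *
G=frame(-A,[.933,.36,0])
D=lambda yaw:frame([0,0,-1],[np.sin(np.radians(yaw)),-np.cos(np.radians(yaw)),0])
p,R=plan([([.215,-.225,.235],D(-20),7,100)])
p,R=plan([([.24,-.18,.235],D(30),7,100),([.28,-.15,.235],D(60),4,100)],p,R)
p,R=plan([(K+.09*A,G,10,100)],p,R)
E
```

```text
7 [{"delta_rot":[0.1,-4.1,-4.8],"offset":[-0.59,-0.39,-1.4],"grip":100},{"delta_rot":[0.1,-4.1,-4.8],"offset":[-0.65,-0.45,-1.35],"grip":100},{"delta_rot":[0.1,-4.1,-4.8],"offset":[-0.7,-0.5,-1.3],"grip":100},{"delta_rot":[0.1,-4.1,-4.8],"offset":[-0.75,-0.57,-1.25],"grip":100},{"delta_rot":[0.1,-4.1,-4.8],"offset":[-0.79,-0.63,-1.19],"grip":100},{"delta_rot":[0.1,-4.1,-4.8],"offset":[-0.82,-0.71,-1.14],"grip":100},{"delta_rot":[0.1,-4.1,-4.8],"offset":[-0.83,-0.77,-1.07],"grip":100}]
11 [{"delta_rot":[-0.0,0.0,-7.1],"offset":[0.12,-0.73,0.0],"grip":100},{"delta_rot":[-0.0,0.0,-7.2],"offset":[0.2,-0.7,0.0],"grip":100},{"delta_rot":[-0.0,0.0,-7.1],"offset":[0.29,-0.68,0.0],"grip":100},{"delta_rot":[-0.0,0.0,-7.1],"offset":[0.38,-0.63,0.0],"grip":100},{"delta_rot":[-0.0,-0.0,-7.2],"offset":[0.45,-0.58,0.0],"grip":100},{"delta_rot":[-0.1,-0.0,-7.1],"offset":[0.51,-0.53,0.0],"grip":100},{"delta_rot":[0.0,0.0,-7.2],"offset":[0.58,-0.45,-0.0],"grip":100},{"delta_rot":[0.0,0.0,-7.5],"offset":[1.24,-0.15,-0.0],"grip":100},{"delta_rot":[0.0,0.0,-7.5],"offset":[1.25,0.02,-0.0],"grip":100},{"delta_rot":[0.0,0.0,-7.5],"offset":[1.24,0.18,-0.0],"grip":100},{"delta_rot":[0.0,0.0,-7.5],"offset":[1.2,0.33,-0.0],"grip":100}]
10 [{"delta_rot":[-1.3,-2.8,-5.0],"offset":[0.96,1.4,0.75],"grip":100},{"delta_rot":[-1.4,-2.8,-5.0],"offset":[0.86,1.47,0.74],"grip":100},{"delta_rot":[-1.3,-2.8,-5.0],"offset":[0.77,1.52,0.73],"grip":100},{"delta_rot":[-1.3,-2.8,-4.9],"offset":[0.68,1.57,0.74],"grip":100},{"delta_rot":[-1.4,-2.8,-5.0],"offset":[0.57,1.6,0.74],"grip":100},{"delta_rot":[-1.3,-2.8,-5.0],"offset":[0.47,1.63,0.75],"grip":100},{"delta_rot":[-1.3,-2.8,-5.0],"offset":[0.36,1.65,0.77],"grip":100},{"delta_rot":[-1.4,-2.8,-5.0],"offset":[0.26,1.66,0.79],"grip":100},{"delta_rot":[-1.3,-2.8,-5.0],"offset":[0.15,1.65,0.83],"grip":100},{"delta_rot":[-1.4,-2.7,-4.9],"offset":[0.05,1.65,0.85],"grip":100}]
```

Emit:
step_arm:
  increments:
    - {"delta_rot": [0, -4.1, -4.8], "offset": [-0.6, -0.4, -1.4], "grip": 100}
    - {"delta_rot": [0, -4.1, -4.8], "offset": [-0.6, -0.5, -1.4], "grip": 100}
    - {"delta_rot": [0, -4.1, -4.8], "offset": [-0.7, -0.5, -1.3], "grip": 100}
    - {"delta_rot": [0.1, -4.1, -4.8], "offset": [-0.7, -0.6, -1.3], "grip": 100}
    - {"delta_rot": [0.1, -4.1, -4.8], "offset": [-0.8, -0.6, -1.2], "grip": 100}
    - {"delta_rot": [0.1, -4.1, -4.8], "offset": [-0.8, -0.7, -1.1], "grip": 100}
    - {"delta_rot": [0.1, -4.1, -4.8], "offset": [-0.8, -0.8, -1.1], "grip": 100}

```text
time: 2.95
tcp_pos: [0.2175, -0.2237, 0.2428]
ee_rot: [179.5, 0.1, -19.6]
contact_force: [0.3, 0.3, -0.3]
gripper_width: 0.0854
finger_force: 0.0
```

```bash
python3 - <<'E'
from plan import *
st()
G=frame(-A,[.933,.36,0])
D=lambda yaw:frame([0,0,-1],[np.sin(np.radians(yaw)),-np.cos(np.radians(yaw)),0])
p,R=plan([([.27,-.16,.235],D(50),10,100)])
p,R=plan([(K+.09*A,G,10,100)],p,R)
E
```

```text
t 2.95 p [ 0.2175 -0.2237  0.2428] r [ 1.795e+02  1.000e-01 -1.960e+01] F [ 0.3  0.3 -0.3] w 0.0854 j [-45.4 -26.9 -15.6 101.3  -0.5 154.2] ff 0.0
10 [{"delta_rot":[0.0,0.0,-7.0],"offset":[0.28,-0.78,0.07],"grip":100},{"delta_rot":[0.1,0.1,-6.9],"offset":[0.37,-0.73,0.07],"grip":100},{"delta_rot":[-0.0,0.0,-7.0],"offset":[0.46,-0.69,0.07],"grip":100},{"delta_rot":[0.0,0.1,-6.9],"offset":[0.54,-0.63,0.08],"grip":100},{"delta_rot":[0.1,0.0,-7.0],"offset":[0.61,-0.55,0.07],"grip":100},{"delta_rot":[-0.0,0.0,-6.9],"offset":[0.68,-0.48,0.08],"grip":100},{"delta_rot":[0.0,0.1,-7.0],"offset":[0.73,-0.39,0.07],"grip":100},{"delta_rot":[0.1,0.0,-7.0],"offset":[0.76,-0.3,0.08],"grip":100},{"delta_rot":[-0.0,0.1,-6.9],"offset":[0.8,-0.21,0.07],"grip":100},{"delta_rot":[0.0,0.0,-7.0],"offset":[0.82,-0.11,0.08],"grip":100}]
10 [{"delta_rot":[-1.6,-2.7,-6.0],"offset":[1.33,1.23,0.75],"grip":100},{"delta_rot":[-1.6,-2.7,-5.9],"offset":[1.22,1.34,0.73],"grip":100},{"delta_rot":[-1.6,-2.7,-6.0],"offset":[1.12,1.44,0.7],"grip":100},{"delta_rot":[-1.6,-2.7,-6.0],"offset":[0.99,1.54,0.71],"grip":100},{"delta_rot":[-1.6,-2.7,-5.9],"offset":[0.86,1.61,0.7],"grip":100},{"delta_rot":[-1.6,-2.7,-6.0],"offset":[0.73,1.67,0.71],"grip":100},{"delta_rot":[-1.6,-2.7,-5.9],"offset":[0.58,1.72,0.72],"grip":100},{"delta_rot":[-1.6,-2.7,-6.0],"offset":[0.43,1.76,0.75],"grip":100},{"delta_rot":[-1.5,-2.7,-6.0],"offset":[0.29,1.77,0.79],"grip":100},{"delta_rot":[-1.6,-2.7,-5.9],"offset":[0.14,1.77,0.82],"grip":100}]
```

Force is back to zero, so continue.

Emit:
step_arm:
  increments:
    - {"delta_rot": [0, 0, -7], "offset": [0.3, -0.8, 0.1], "grip": 100}
    - {"delta_rot": [0.1, 0.1, -7], "offset": [0.4, -0.7, 0.1], "grip": 100}
    - {"delta_rot": [0, 0, -7], "offset": [0.5, -0.7, 0.1], "grip": 100}
    - {"delta_rot": [0, 0.1, -7], "offset": [0.5, -0.6, 0.1], "grip": 100}
    - {"delta_rot": [0.1, 0, -7], "offset": [0.6, -0.6, 0.1], "grip": 100}
    - {"delta_rot": [0, 0, -7], "offset": [0.7, -0.5, 0.1], "grip": 100}
    - {"delta_rot": [0, 0.1, -7], "offset": [0.7, -0.4, 0.1], "grip": 100}
    - {"delta_rot": [0.1, 0, -7], "offset": [0.8, -0.3, 0.1], "grip": 100}
    - {"delta_rot": [0, 0.1, -7], "offset": [0.8, -0.2, 0.1], "grip": 100}
    - {"delta_rot": [0, 0, -7], "offset": [0.8, -0.1, 0], "grip": 100}

```text
time: 3.95
tcp_pos: [0.2709, -0.1599, 0.2328]
ee_rot: [179.8, -0.0, 50.5]
contact_force: [0.4, 0.4, -0.5]
gripper_width: 0.0856
finger_force: 0.0
```

Emit:
step_arm:
  increments:
    - {"delta_rot": [-1.6, -2.7, -6], "offset": [1.3, 1.2, 0.8], "grip": 100}
    - {"delta_rot": [-1.6, -2.7, -6], "offset": [1.2, 1.3, 0.7], "grip": 100}
    - {"delta_rot": [-1.6, -2.7, -6], "offset": [1.1, 1.4, 0.7], "grip": 100}
    - {"delta_rot": [-1.6, -2.7, -6], "offset": [1, 1.5, 0.7], "grip": 100}
    - {"delta_rot": [-1.6, -2.7, -6], "offset": [0.9, 1.6, 0.7], "grip": 100}
    - {"delta_rot": [-1.6, -2.7, -6], "offset": [0.7, 1.7, 0.7], "grip": 100}
    - {"delta_rot": [-1.6, -2.7, -6], "offset": [0.6, 1.7, 0.7], "grip": 100}
    - {"delta_rot": [-1.6, -2.7, -6], "offset": [0.4, 1.8, 0.7], "grip": 100}
    - {"delta_rot": [-1.5, -2.7, -6], "offset": [0.3, 1.8, 0.8], "grip": 100}
    - {"delta_rot": [-1.6, -2.7, -6], "offset": [0.1, 1.8, 0.8], "grip": 100}

```text
time: 4.95
tcp_pos: [0.4504, -0.1357, 0.1589]
ee_rot: [-179.9, 30.2, 112.0]
contact_force: [-0.1, -0.5, 0.1]
gripper_width: 0.0856
finger_force: 0.0
```

```bash
cat >> plan.py <<'E'
def fish(c,p,R,X):
    T=np.array(c['mount']);t=R.inv().apply(np.array(X)-p);q=T[:3,:3].T@(t-T[:3,3])
    f=210/np.tan(np.radians(c['vfov'])/2);th=np.arctan2(np.hypot(q[0],q[1]),q[2]);n=np.hypot(q[0],q[1])
    return ((np.array([c['cx'],c['cy']])+f*th*q[:2]/n)/.7).round(1)
E
python3 - <<'E'
from plan import *
import cv2
st();p,R=cur();c=ctrl.capture('wrist')
cv2.imwrite('pics/w2.png',cv2.resize(c['image'][:,:,::-1],(800,600),interpolation=cv2.INTER_CUBIC))
x,y=np.array([.933,.36,0]),None
h=np.array([.933,.36,0]);g=np.cross(A,h)
print('top',fish(c,p,R,K+.015*A),'+1cm h',fish(c,p,R,K+.015*A+.01*h),'+1cm g',fish(c,p,R,K+.015*A+.01*g),'base',fish(c,p,R,K-.015*A))
plan([(K-.012*A,frame(-A,h),8,100)])
E
```

```text
t 4.95 p [ 0.4504 -0.1357  0.1589] r [-179.9   30.2  112. ] F [-0.1 -0.5  0.1] w 0.0856 j [ -0.4 -21.4 -25.9  73.2 -27.7  64.6] ff 0.0
top [392.8 321.8] +1cm h [412.9 322. ] +1cm g [393.  302.7] base [393.1 303.5]
8 [{"delta_rot":[0.0,0.0,0.1],"offset":[-0.03,-0.04,1.25],"grip":100},{"delta_rot":[0.1,0.1,0.2],"offset":[-0.02,-0.04,1.25],"grip":100},{"delta_rot":[0.0,-0.0,0.1],"offset":[-0.03,-0.04,1.25],"grip":100},{"delta_rot":[0.1,0.0,0.2],"offset":[-0.03,-0.04,1.25],"grip":100},{"delta_rot":[0.0,0.1,0.1],"offset":[-0.03,-0.03,1.26],"grip":100},{"delta_rot":[0.1,-0.0,0.2],"offset":[-0.03,-0.04,1.25],"grip":100},{"delta_rot":[0.0,0.0,0.1],"offset":[-0.03,-0.03,1.25],"grip":100},{"delta_rot":[0.1,0.0,0.2],"offset":[-0.03,-0.03,1.25],"grip":100}]
```

View pics/w2.png

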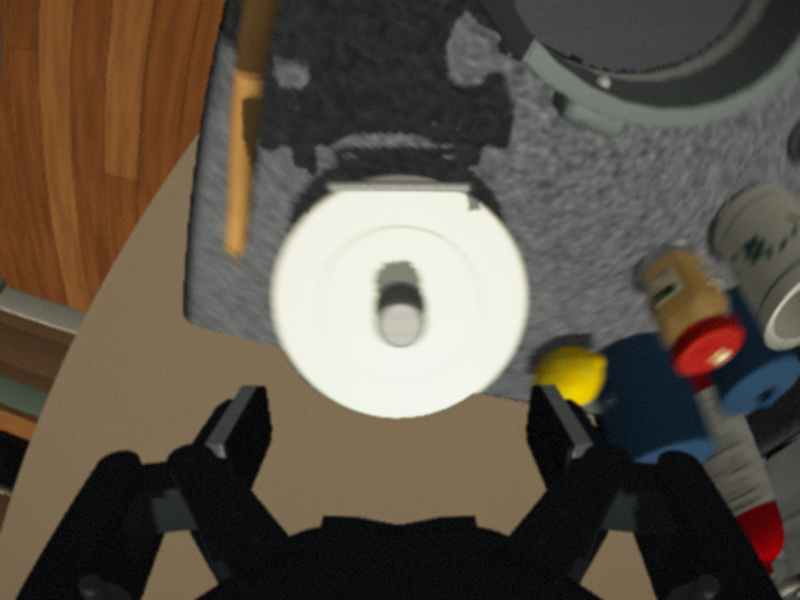

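Wrist view: knob top at (400,325), 7 px (about 3 mm) from the prediction and centred between the fingers. So I go straight in.

Emit:
step_arm:
  increments:
    - {"delta_rot": [0, 0, 0.2], "offset": [0, 0, 1.3], "grip": 100}
    - {"delta_rot": [0.1, 0.1, 0.2], "offset": [-0.1, 0, 1.3], "grip": 100}
    - {"delta_rot": [0, 0, 0.1], "offset": [0, 0, 1.3], "grip": 100}
    - {"delta_rot": [0.1, 0, 0.2], "offset": [-0.1, 0, 1.3], "grip": 100}
    - {"delta_rot": [0, 0.1, 0.1], "offset": [0, 0, 1.3], "grip": 80}
    - {"delta_rot": [0.1, 0, 0.2], "offset": [-0.1, 0, 1.2], "grip": 60}
    - {"delta_rot": [0, 0, 0], "offset": [0, 0, 1.2], "grip": 60}
    - {"delta_rot": [0, 0, 0], "offset": [0, 0, 1.1], "grip": 60}

```text
time: 5.8
tcp_pos: [0.4687, -0.1858, 0.0729]
ee_rot: [179.7, 29.8, 110.4]
contact_force: [-0.0, 0.6, 0.2]
gripper_width: 0.051
finger_force: 0.0
```

Emit:
step_arm:
  increments:
    - {"delta_rot": [0, 0, 0], "offset": [0, 0, 0], "grip": 20}
    - {"delta_rot": [0, 0, 0], "offset": [0, 0, 0], "grip": 0}
    - {"delta_rot": [0, 0, 0], "offset": [0, 0, 0], "grip": 0}
    - {"delta_rot": [0, 0, 0], "offset": [0, 0, 0], "grip": 0}
  squeeze: 50

```text
time: 6.2
tcp_pos: [0.4687, -0.1851, 0.074]
ee_rot: [179.7, 29.8, 110.5]
contact_force: [-0.6, -0.4, -2.8]
gripper_width: 0.0257
finger_force: 49.1
```

```bash
python3 - <<'E'
from plan import *
st();p,R=cur()
y=[np.sin(np.radians(110.5)),-np.cos(np.radians(110.5)),0]
p,R=plan([(p+.06*A,None,4,0),([.465,-.06,.19],frame([0,0,-1],y),6,0),([M[0],M[1],.185],None,4,0)],p,R)
E
```

```text
t 6.2 p [ 0.4687 -0.1851  0.074 ] r [179.7  29.8 110.5] F [-0.6 -0.4 -2.8] w 0.0257 j [ -7.2 -17.6 -32.7  59.8 -26.   58.7] ff 49.14298117160797
14 [{"delta_rot":[0.0,0.0,0.0],"offset":[0.0,-0.0,-1.5],"grip":0},{"delta_rot":[0.0,0.0,0.0],"offset":[0.01,-0.0,-1.5],"grip":0},{"delta_rot":[0.0,0.0,0.0],"offset":[0.0,-0.0,-1.5],"grip":0},{"delta_rot":[0.0,0.0,0.0],"offset":[0.01,-0.0,-1.5],"grip":0},{"delta_rot":[0.0,5.0,0.0],"offset":[0.75,0.68,-1.66],"grip":0},{"delta_rot":[0.1,4.9,0.0],"offset":[0.89,0.69,-1.58],"grip":0},{"delta_rot":[0.0,5.0,0.0],"offset":[1.02,0.68,-1.5],"grip":0},{"delta_rot":[0.1,5.0,0.0],"offset":[1.14,0.68,-1.41],"grip":0},{"delta_rot":[0.0,5.0,0.0],"offset":[1.27,0.68,-1.31],"grip":0},{"delta_rot":[0.1,4.9,0.0],"offset":[1.38,0.68,-1.19],"grip":0},{"delta_rot":[0.0,0.0,0.0],"offset":[2.12,1.05,0.12],"grip":0},{"delta_rot":[0.0,0.0,0.0],"offset":[2.13,1.05,0.13],"grip":0},{"delta_rot":[0.0,0.0,0.0],"offset":[2.12,1.05,0.12],"grip":0},{"delta_rot":[0.0,0.0,0.0],"offset":[2.12,1.05,0.12],"grip":0}]
```

Emit:
step_arm:
  increments:
    - {"delta_rot": [0, 0, 0], "offset": [0, 0, -0.7], "grip": 0}
    - {"delta_rot": [0, 0, 0], "offset": [0, 0, -1.3], "grip": 0}
    - {"delta_rot": [0, 0, 0], "offset": [0, 0, -2], "grip": 0}
    - {"delta_rot": [0, 0, 0], "offset": [0, 0, -2], "grip": 0}
    - {"delta_rot": [0, 5, 0], "offset": [0.8, 0.7, -1.7], "grip": 0}
    - {"delta_rot": [0.1, 5, 0], "offset": [0.9, 0.7, -1.6], "grip": 0}
    - {"delta_rot": [0, 5, 0], "offset": [1, 0.7, -1.5], "grip": 0}
    - {"delta_rot": [0.1, 5, 0], "offset": [1.1, 0.7, -1.4], "grip": 0}
    - {"delta_rot": [0, 5, 0], "offset": [1.3, 0.7, -1.3], "grip": 0}
    - {"delta_rot": [0.1, 4.8, 0], "offset": [1.4, 0.7, -1.2], "grip": 0}

```text
time: 7.2
tcp_pos: [0.4661, -0.0584, 0.1918]
ee_rot: [180.0, -0.1, 110.5]
contact_force: [-0.7, 0.0, -1.8]
gripper_width: 0.0255
finger_force: 51.7
```

Emit:
step_arm:
  increments:
    - {"delta_rot": [0, 0, 0], "offset": [2.1, 1.1, 0.1], "grip": 0}
    - {"delta_rot": [0, 0, 0], "offset": [2.1, 1, 0.1], "grip": 0}
    - {"delta_rot": [0, 0, 0], "offset": [2.1, 1.1, 0.1], "grip": 0}
    - {"delta_rot": [0, 0, 0], "offset": [2.2, 1, 0.2], "grip": 0}
    - {"delta_rot": [0, 0, 0], "offset": [0, 0, 0], "grip": 0}

```text
time: 7.7
tcp_pos: [0.4753, 0.0374, 0.1854]
ee_rot: [-180.0, 0.0, 110.7]
contact_force: [-0.4, -0.3, -2.7]
gripper_width: 0.0255
finger_force: 51.7
```

```bash
python3 - <<'E'
from plan import *
import cv2,pickle
st();p,R=cur();d={}
for n in('wrist','top','scene'): d[n]=ctrl.capture(n)
d['p']=p;d['R']=R.as_matrix();pickle.dump(d,open('c2.pkl','wb'))
# composite: wrist 400x300 upper-left full; scene x4 crop; top x4 crop
t=[cv2.resize(d['wrist']['image'][:,:,::-1],(400,300),interpolation=cv2.INTER_AREA)]
for n,x,y in(('scene',225,235),('top',173,195)):
    t.append(cv2.resize(d[n]['image'][y-25*(n=='scene'):y+75-25*(n=='scene'),x:x+100,::-1],(400,300),interpolation=cv2.INTER_CUBIC))
t.append(cv2.resize(d['scene']['image'][210:360,200:400,::-1],(400,300)))
cv2.imwrite('pics/c2.png',np.vstack([np.hstack(t[:2]),np.hstack(t[2:])]))
E
```

```text
t 7.7 p [0.4753 0.0374 0.1854] r [-180.     0.   110.7] F [-0.4 -0.3 -2.7] w 0.0255 j [ 4.5 -5.7 -5.6 90.1 -0.  73.8] ff 51.68134331703186
```

View pics/c2.png

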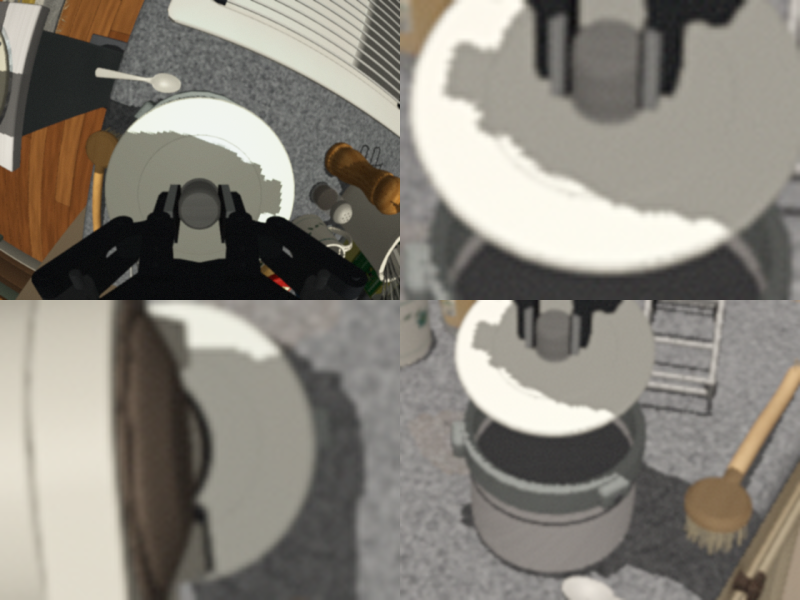

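Lid held level above the canister (wrist: plate at about (200,195) of the small panel). I'll fit its centre from the plate edges.

```bash
python3 - <<'E'
from h import *
d=pickle.load(open('c2.pkl','rb'));S,T=d['scene'],d['top']
th=np.linspace(0,2*np.pi,361);C0=np.c_[np.cos(th),np.sin(th),0*th]*.073
def res(q):
    s=proj(S,C0+q);t=proj(T,C0+q)
    return [s[:,0].min()-227.2,s[:,0].max()-326.7,s[:,1].max()-277.7,t[:,0].max()-251.8,t[:,1].max()-264.2]
r=least_squares(res,[.47,.03,.18]);print(r.x.round(4),np.round(r.fun,2),'tcp',d['p'], 'axis offset in tool',(d['R'].T@(r.x-d['p'])).round(4))
from plan import fish
R=Ro.from_matrix(d['R']);c=d['wrist']
# wrist: predicted plate outline extents in 400x300 px
q=np.array([fish(c,d['p'],R,x+np.r_[r.x[:2],d['p'][2]-.004])/2 for x in C0]);print(q.min(0),q.max(0))
q=np.array([fish(c,d['p'],R,x+np.r_[d['p'][:2],d['p'][2]-.004])/2 for x in C0]);print(q.min(0),q.max(0))
E
```

```text
[0.4758 0.0339 0.164 ] [-0.08 -0.37  0.    0.31  0.56] tcp [0.47534548 0.03736875 0.18543492] axis offset in tool [-0.0034 -0.0008  0.0214]
[100.3   92.95] [294.55 268.15]
[100.55  87.65] [296.15 265.55]
```

```bash
python3 - <<'E'
from h import *
from plan import fish
d=pickle.load(open('c2.pkl','rb'));R=Ro.from_matrix(d['R']);c=d['wrist']
th=np.linspace(0,2*np.pi,181);C0=np.c_[np.cos(th),np.sin(th),0*th]*.073
for dz in(.004,.012,.021):
    q=np.array([fish(c,d['p'],R,x+np.r_[.4758,.0339,d['p'][2]-dz])/2 for x in C0]);print(dz,q.min(0),q.max(0))
im=np.hstack([cv for cv in [d['wrist']['image'][110:300,130:430,::-1]]])
import cv2
a=cv2.resize(im,(600,380),interpolation=cv2.INTER_CUBIC)
b=cv2.resize(d['scene']['image'][205:255,240:290,::-1],(200,200),interpolation=cv2.INTER_CUBIC)
o=np.zeros((380,800,3),np.uint8);o[:,:600]=a;o[:200,600:]=b;cv2.imwrite('pics/c3.png',o)
E
```

```text
0.004 [100.3  93. ] [294.55 268.15]
0.012 [104.1   92.35] [290.8 262. ]
0.021 [108.1   91.75] [286.9  255.45]
```

View pics/c3.png

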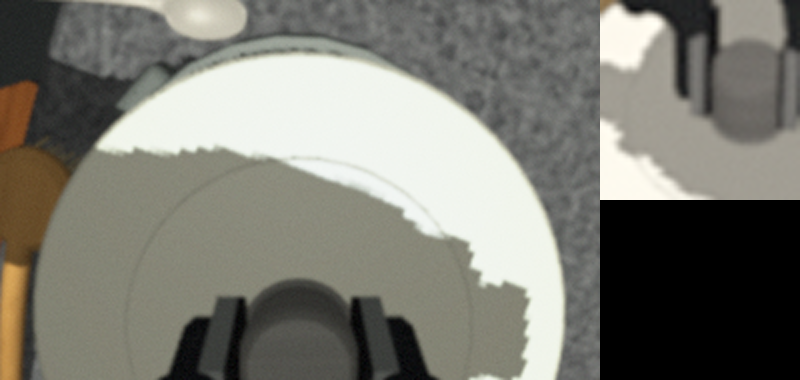

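Lid edge in the crop runs from 34 to 566, top at 52, so it is within about 1.5 mm of the mouth axis. Lowering with a small correction.

Emit:
step_arm:
  increments:
    - {"delta_rot": [0, 0, 0], "offset": [0.1, -0.1, 1.2], "grip": 0}
    - {"delta_rot": [0, 0, 0], "offset": [0, 0, 1.2], "grip": 0}
    - {"delta_rot": [0, 0, 0], "offset": [0, 0, 1], "grip": 0}
    - {"delta_rot": [0, 0, 0], "offset": [0, 0, 0.6], "grip": 0}
    - {"delta_rot": [0, 0, 0], "offset": [0, 0, 0.3], "grip": 0}
    - {"delta_rot": [0, 0, 0], "offset": [0, 0, 0], "grip": 0}

```text
time: 8.45
tcp_pos: [0.4739, 0.0355, 0.1417]
ee_rot: [-179.9, 0.0, 110.5]
contact_force: [-0.5, 0.3, -0.8]
gripper_width: 0.0254
finger_force: 51.7
```

Emit:
step_arm:
  increments:
    - {"delta_rot": [0, 0, 0], "offset": [0, 0, 0.3], "grip": 0}
    - {"delta_rot": [0, 0, 0], "offset": [0, 0, 0.3], "grip": 0}
    - {"delta_rot": [0, 0, 0], "offset": [0, 0, 0], "grip": 0}

```text
time: 8.75
tcp_pos: [0.474, 0.0356, 0.1359]
ee_rot: [-179.9, 0.0, 110.5]
contact_force: [-0.4, -0.4, -2.4]
gripper_width: 0.0255
finger_force: 51.7
```

Emit:
step_arm:
  increments:
    - {"delta_rot": [0, 0, 0], "offset": [0.2, 0.1, 0.2], "grip": 0}
    - {"delta_rot": [0, 0, 0], "offset": [0, 0, 0.2], "grip": 0}
    - {"delta_rot": [0, 0, 0], "offset": [0, 0, 0], "grip": 0}

```text
time: 9.05
tcp_pos: [0.4744, 0.0379, 0.1321]
ee_rot: [-180.0, 0.0, 110.5]
contact_force: [0.2, -0.4, -0.4]
gripper_width: 0.0251
finger_force: 51.9
```

Emit:
step_arm:
  increments:
    - {"delta_rot": [0, 0, 0], "offset": [0, 0, 0.2], "grip": 0}
    - {"delta_rot": [0, 0, 0], "offset": [0, 0, 0], "grip": 0}

```text
time: 9.25
tcp_pos: [0.4746, 0.0378, 0.1306]
ee_rot: [180.0, 0.1, 110.5]
contact_force: [0.9, -0.9, 4.0]
gripper_width: 0.0251
finger_force: 52.4
```

Contact: the lid rests on the catches. Release and rise.

Emit:
step_arm:
  increments:
    - {"delta_rot": [0, 0, 0], "offset": [0, 0, -0.1], "grip": 30}
    - {"delta_rot": [0, 0, 0], "offset": [0, 0, 0], "grip": 60}
    - {"delta_rot": [0, 0, 0], "offset": [0, 0, 0], "grip": 60}
    - {"delta_rot": [0, 0, 0], "offset": [0, 0, -1.5], "grip": 60}
    - {"delta_rot": [0, 0, 0], "offset": [0, 0, -3], "grip": 60}
    - {"delta_rot": [0, 0, 0], "offset": [0, 0, -3], "grip": 60}
    - {"delta_rot": [0, 0, 0], "offset": [0, 0, -1], "grip": 0}

```text
time: 9.95
tcp_pos: [0.4751, 0.0379, 0.2201]
ee_rot: [179.8, 0.1, 110.5]
contact_force: [0.2, -0.1, 0.6]
gripper_width: 0.038
finger_force: 0.0
```

```bash
python3 - <<'E'
from plan import *
import cv2,pickle
st();d={}
for n in('wrist','scene'): d[n]=ctrl.capture(n)
d['p'],R=cur();d['R']=R.as_matrix();pickle.dump(d,open('c3.pkl','wb'))
o=np.zeros((450,800,3),np.uint8)
o[:,:400]=cv2.resize(d['wrist']['image'][:,40:413,::-1],(400,450))
o[:300,400:]=cv2.resize(d['scene']['image'][230:330,215:348,::-1],(400,300),interpolation=cv2.INTER_CUBIC)
cv2.imwrite('pics/c4.png',o)
E
```

```text
t 9.95 p [0.4751 0.0379 0.2201] r [1.798e+02 1.000e-01 1.105e+02] F [ 0.2 -0.1  0.6] w 0.038 j [ 4.6 -5.5 -1.6 93.7 -0.1 74.1] ff 0.0
```

View pics/c4.png

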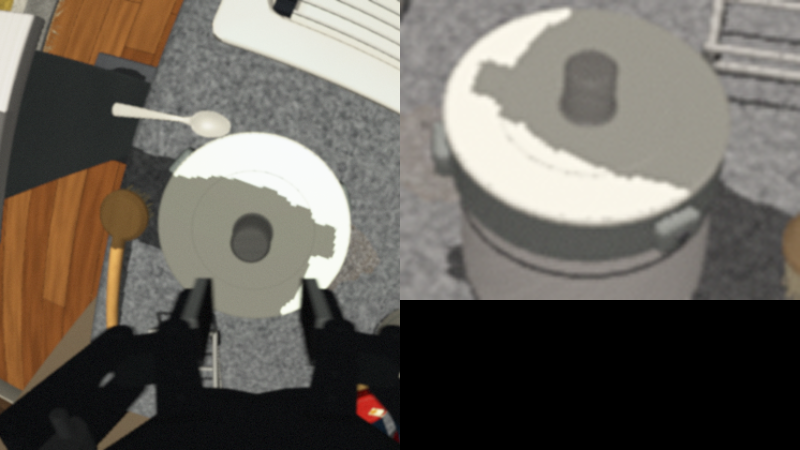

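Wrist and scene both show the lid lying level on the canister, bosses visible at (440,145) and (678,225). Now plan the edge presses.

```bash
python3 - <<'E'
from plan import *
y=[np.sin(np.radians(110.5)),-np.cos(np.radians(110.5)),0];V=frame([0,0,-1],y);t=np.radians(15);L=frame([np.sin(t),0,-np.cos(t)],y)
P=[M+.063*np.array([np.cos(np.radians(a)),np.sin(np.radians(a)),0]) for a in(158.2,-81.8,38.2)]
print(np.round(P,4))
p,R=cur()
z=lambda q,h:np.r_[q[:2],h]
p,R=plan([(z(P[0],.2),V,3,0),(z(P[0],.127),None,4,0)],p,R)
E
```

```text
[[ 0.416   0.0577  0.105 ]
 [ 0.4835 -0.0281  0.105 ]
 [ 0.524   0.0733  0.105 ]]
7 [{"delta_rot":[0.0,0.0,0.0],"offset":[1.31,-1.61,0.6],"grip":0},{"delta_rot":[0.1,0.1,0.0],"offset":[1.31,-1.62,0.6],"grip":0},{"delta_rot":[0.0,-0.0,0.0],"offset":[1.31,-1.61,0.6],"grip":0},{"delta_rot":[0.0,0.0,0.0],"offset":[-0.0,-0.0,1.83],"grip":0},{"delta_rot":[0.0,0.0,0.0],"offset":[-0.0,-0.0,1.82],"grip":0},{"delta_rot":[0.0,0.0,0.0],"offset":[-0.0,-0.0,1.83],"grip":0},{"delta_rot":[0.0,0.0,0.0],"offset":[-0.0,-0.0,1.82],"grip":0}]
```

Emit:
step_arm:
  increments:
    - {"delta_rot": [0, 0, 0], "offset": [1.3, -1.6, 0.6], "grip": 0}
    - {"delta_rot": [0.1, 0.1, 0], "offset": [1.3, -1.6, 0.6], "grip": 0}
    - {"delta_rot": [0, 0, 0], "offset": [1.3, -1.6, 0.6], "grip": 0}
    - {"delta_rot": [0, 0, 0], "offset": [0, 0, 2.1], "grip": 0}
    - {"delta_rot": [0, 0, 0], "offset": [0, 0, 2.1], "grip": 0}
    - {"delta_rot": [0, 0, 0], "offset": [0, 0, 1.7], "grip": 0}
    - {"delta_rot": [0, 0, 0], "offset": [0, 0, 1], "grip": 0}
    - {"delta_rot": [0, 0, 0], "offset": [0, 0, 0.4], "grip": 0}
    - {"delta_rot": [0, 0, 0], "offset": [0, 0, 0], "grip": 0}

```text
time: 10.95
tcp_pos: [0.4152, 0.0575, 0.1248]
ee_rot: [-179.8, -0.1, 110.5]
contact_force: [-0.1, 0.1, -0.9]
gripper_width: -0.0003
finger_force: 0.0
```

Emit:
step_arm:
  increments:
    - {"delta_rot": [0, 0, 0], "offset": [0, 0, 0.2], "grip": 0}
    - {"delta_rot": [0, 0, 0], "offset": [0, 0, 0.2], "grip": 0}
    - {"delta_rot": [0, 0, 0], "offset": [0, 0, 0], "grip": 0}

```text
time: 11.25
tcp_pos: [0.4156, 0.0575, 0.1213]
ee_rot: [-179.9, -0.1, 110.5]
contact_force: [0.4, 0.0, 0.6]
gripper_width: 0.0002
finger_force: 0.0
```

Emit:
step_arm:
  increments:
    - {"delta_rot": [0, 0, 0], "offset": [0, 0, 0.2], "grip": 0}
    - {"delta_rot": [0, 0, 0], "offset": [0, 0, 0.1], "grip": 0}
    - {"delta_rot": [0, 0, 0], "offset": [0, 0, 0], "grip": 0}

```text
time: 11.55
tcp_pos: [0.4154, 0.0575, 0.1181]
ee_rot: [-179.8, -0.1, 110.5]
contact_force: [0.2, -0.3, -0.2]
gripper_width: -0.0001
finger_force: 0.0
```

Emit:
step_arm:
  increments:
    - {"delta_rot": [0, 0, 0], "offset": [0, 0, 0.1], "grip": 0}
    - {"delta_rot": [0, 0, 0], "offset": [0, 0, 0.1], "grip": 0}
    - {"delta_rot": [0, 0, 0], "offset": [0, 0, 0], "grip": 0}

```text
time: 11.85
tcp_pos: [0.4154, 0.0575, 0.1161]
ee_rot: [-179.8, -0.1, 110.5]
contact_force: [-1.1, -0.4, 0.0]
gripper_width: 0.0001
finger_force: 0.0
```

Emit:
step_arm:
  increments:
    - {"delta_rot": [0, 0, 0], "offset": [0, 0, 0.1], "grip": 0}
    - {"delta_rot": [0, 0, 0], "offset": [0, 0, 0.1], "grip": 0}
    - {"delta_rot": [0, 0, 0], "offset": [0, 0, 0], "grip": 0}

```text
time: 12.15
tcp_pos: [0.4156, 0.0576, 0.1146]
ee_rot: [-179.9, -0.0, 110.5]
contact_force: [-1.2, 0.5, 4.0]
gripper_width: 0.0001
finger_force: 1.9
```

Emit:
step_arm:
  increments:
    - {"delta_rot": [0, 0, 0], "offset": [0, 0, 0.1], "grip": 0}
    - {"delta_rot": [0, 0, 0], "offset": [0, 0, 0], "grip": 0}

```text
time: 12.35
tcp_pos: [0.4157, 0.0576, 0.1144]
ee_rot: [-179.9, -0.0, 110.5]
contact_force: [-3.7, 0.3, 10.6]
gripper_width: 0.0001
finger_force: 5.4
```

Emit:
step_arm:
  increments:
    - {"delta_rot": [0, 0, 0], "offset": [0, 0, 0.1], "grip": 0}
    - {"delta_rot": [0, 0, 0], "offset": [0, 0, 0], "grip": 0}

```text
time: 12.55
tcp_pos: [0.4158, 0.0576, 0.1142]
ee_rot: [-180.0, -0.0, 110.5]
contact_force: [-5.5, -0.5, 17.9]
gripper_width: -0.0005
finger_force: 9.1
```

At 18 N this edge sits firm at z = 0.1142, which is the home height. Move on to the next catch and compare contact height.

```bash
python3 - <<'E'
from plan import *
y=[np.sin(np.radians(110.5)),-np.cos(np.radians(110.5)),0];V=frame([0,0,-1],y)
p,R=cur()
p,R=plan([([.416,.0577,.175],None,3,0),([.4835,-.0281,.175],V,4,0),([.4835,-.0281,.127],None,3,0)],p,R)
E
```

```text
10 [{"delta_rot":[0.0,0.0,0.0],"offset":[0.0,0.01,-2.03],"grip":0},{"delta_rot":[0.0,0.0,0.0],"offset":[0.0,0.0,-2.02],"grip":0},{"delta_rot":[0.0,0.0,0.0],"offset":[0.01,0.01,-2.03],"grip":0},{"delta_rot":[-0.0,-0.0,0.0],"offset":[-2.6,0.83,-0.0],"grip":0},{"delta_rot":[-0.0,-0.0,0.0],"offset":[-2.6,0.83,-0.0],"grip":0},{"delta_rot":[-0.0,-0.0,0.0],"offset":[-2.6,0.82,-0.0],"grip":0},{"delta_rot":[-0.0,-0.0,0.0],"offset":[-2.61,0.83,-0.0],"grip":0},{"delta_rot":[0.0,0.0,0.0],"offset":[0.0,0.0,1.6],"grip":0},{"delta_rot":[0.0,0.0,0.0],"offset":[0.0,0.0,1.6],"grip":0},{"delta_rot":[0.0,0.0,0.0],"offset":[0.0,0.0,1.6],"grip":0}]
```

Emit:
step_arm:
  increments:
    - {"delta_rot": [0, 0, 0], "offset": [0, 0, -2.2], "grip": 0}
    - {"delta_rot": [0, 0, 0], "offset": [0, 0, -2.2], "grip": 0}
    - {"delta_rot": [0, 0, 0], "offset": [0, 0, -1.9], "grip": 0}
    - {"delta_rot": [0, 0, 0], "offset": [-2.6, 0.8, 0], "grip": 0}
    - {"delta_rot": [0, 0, 0], "offset": [-2.6, 0.8, 0], "grip": 0}
    - {"delta_rot": [0, 0, 0], "offset": [-2.6, 0.9, 0], "grip": 0}
    - {"delta_rot": [0, 0, 0], "offset": [-2.6, 0.8, 0], "grip": 0}
    - {"delta_rot": [0, 0, 0], "offset": [0, 0, 1.8], "grip": 0}
    - {"delta_rot": [0, 0, 0], "offset": [0, 0, 1.6], "grip": 0}
    - {"delta_rot": [0, 0, 0], "offset": [0, 0, 1], "grip": 0}
    - {"delta_rot": [0, 0, 0], "offset": [0, 0, 0.4], "grip": 0}
    - {"delta_rot": [0, 0, 0], "offset": [0, 0, 0], "grip": 0}

```text
time: 13.75
tcp_pos: [0.4826, -0.0281, 0.1268]
ee_rot: [-179.8, -0.1, 110.5]
contact_force: [-0.1, -0.1, 0.5]
gripper_width: -0.0002
finger_force: 0.0
```

Emit:
step_arm:
  increments:
    - {"delta_rot": [0, 0, 0], "offset": [0, 0, 0.1], "grip": 0}
    - {"delta_rot": [0, 0, 0], "offset": [0, 0, 0], "grip": 0}

```text
time: 13.95
tcp_pos: [0.4831, -0.0282, 0.1267]
ee_rot: [-179.9, -0.0, 110.5]
contact_force: [0.4, 0.2, 0.6]
gripper_width: -0.0001
finger_force: 0.0
```

Emit:
step_arm:
  increments:
    - {"delta_rot": [0, 0, 0], "offset": [0, 0, 0.2], "grip": 0}
    - {"delta_rot": [0, 0, 0], "offset": [0, 0, 0], "grip": 0}

```text
time: 14.15
tcp_pos: [0.4829, -0.0283, 0.124]
ee_rot: [-179.9, -0.1, 110.5]
contact_force: [0.3, -0.6, 0.0]
gripper_width: -0.0002
finger_force: 0.0
```

Emit:
step_arm:
  increments:
    - {"delta_rot": [0, 0, 0], "offset": [0, 0, 0.2], "grip": 0}
    - {"delta_rot": [0, 0, 0], "offset": [0, 0, 0], "grip": 0}

```text
time: 14.35
tcp_pos: [0.4827, -0.0283, 0.1217]
ee_rot: [-179.8, -0.1, 110.5]
contact_force: [0.1, 0.5, -0.1]
gripper_width: -0.0003
finger_force: 0.0
```

Emit:
step_arm:
  increments:
    - {"delta_rot": [0, 0, 0], "offset": [0, 0, 0.1], "grip": 0}
    - {"delta_rot": [0, 0, 0], "offset": [0, 0, 0], "grip": 0}

```text
time: 14.55
tcp_pos: [0.4829, -0.0283, 0.1209]
ee_rot: [-179.9, -0.1, 110.5]
contact_force: [-0.2, -0.2, 1.4]
gripper_width: 0.0001
finger_force: 0.1
```

Emit:
step_arm:
  increments:
    - {"delta_rot": [0, 0, 0], "offset": [0, 0, 0.1], "grip": 0}
    - {"delta_rot": [0, 0, 0], "offset": [0, 0, 0.1], "grip": 0}
    - {"delta_rot": [0, 0, 0], "offset": [0, 0, 0], "grip": 0}

```text
time: 14.85
tcp_pos: [0.4828, -0.0282, 0.119]
ee_rot: [-179.9, -0.1, 110.5]
contact_force: [-0.9, 2.0, 2.6]
gripper_width: -0.0003
finger_force: 1.1
```

Emit:
step_arm:
  increments:
    - {"delta_rot": [0, 0, 0], "offset": [0, 0, 0.1], "grip": 0}
    - {"delta_rot": [0, 0, 0], "offset": [0, 0, 0.1], "grip": 0}
    - {"delta_rot": [0, 0, 0], "offset": [0, 0, 0], "grip": 0}

```text
time: 15.15
tcp_pos: [0.4826, -0.0284, 0.1166]
ee_rot: [-179.8, -0.1, 110.5]
contact_force: [-0.2, 0.2, -0.2]
gripper_width: -0.0
finger_force: 0.0
```

Emit:
step_arm:
  increments:
    - {"delta_rot": [0, 0, 0], "offset": [0, 0, 0.1], "grip": 0}
    - {"delta_rot": [0, 0, 0], "offset": [0, 0, 0.1], "grip": 0}
    - {"delta_rot": [0, 0, 0], "offset": [0, 0, 0], "grip": 0}

```text
time: 15.45
tcp_pos: [0.4827, -0.0283, 0.1149]
ee_rot: [-179.8, -0.1, 110.5]
contact_force: [-0.7, -0.3, 1.1]
gripper_width: -0.0004
finger_force: 0.4
```

Emit:
step_arm:
  increments:
    - {"delta_rot": [0, 0, 0], "offset": [0, 0, 0.1], "grip": 0}
    - {"delta_rot": [0, 0, 0], "offset": [0, 0, 0], "grip": 0}

```text
time: 15.65
tcp_pos: [0.4828, -0.0283, 0.1146]
ee_rot: [-179.9, -0.0, 110.5]
contact_force: [-3.3, 0.5, 6.1]
gripper_width: -0.0
finger_force: 3.0
```

Emit:
step_arm:
  increments:
    - {"delta_rot": [0, 0, 0], "offset": [0, 0, 0.1], "grip": 0}
    - {"delta_rot": [0, 0, 0], "offset": [0, 0, 0.1], "grip": 0}
    - {"delta_rot": [0, 0, 0], "offset": [0, 0, 0], "grip": 0}

```text
time: 15.95
tcp_pos: [0.4831, -0.0283, 0.1142]
ee_rot: [-180.0, -0.0, 110.5]
contact_force: [-7.8, 0.7, 18.4]
gripper_width: -0.0001
finger_force: 9.2
```

```bash
python3 - <<'E'
from plan import *
st()
y=[np.sin(np.radians(110.5)),-np.cos(np.radians(110.5)),0];t=np.radians(18);L=frame([np.sin(t),0,-np.cos(t)],y)
p,R=cur()
p,R=plan([([.4835,-.0281,.18],None,3,0),([.521,.071,.18],L,5,0),([.521,.071,.130],None,3,0)],p,R)
p,R=plan([([.521,.071,.120],None,1,0)],p,R)
E
```

```text
t 15.95 p [ 0.4831 -0.0283  0.1142] r [-180.    -0.   110.5] F [-7.8  0.7 18.4] w -0.0001 j [ -3.3  -4.7 -12.6  82.2  -0.   66.1] ff 9.22789407610253
11 [{"delta_rot":[0.0,0.0,0.0],"offset":[0.0,0.01,-2.19],"grip":0},{"delta_rot":[0.0,0.0,0.0],"offset":[0.0,0.02,-2.2],"grip":0},{"delta_rot":[0.0,0.0,0.0],"offset":[0.0,0.01,-2.19],"grip":0},{"delta_rot":[-3.4,-1.3,-0.2],"offset":[1.59,1.4,0.0],"grip":0},{"delta_rot":[-3.3,-1.3,-0.2],"offset":[1.59,1.4,0.05],"grip":0},{"delta_rot":[-3.4,-1.3,-0.2],"offset":[1.59,1.4,0.09],"grip":0},{"delta_rot":[-3.4,-1.3,-0.1],"offset":[1.58,1.41,0.14],"grip":0},{"delta_rot":[-3.3,-1.3,-0.2],"offset":[1.59,1.39,0.18],"grip":0},{"delta_rot":[0.0,0.0,0.0],"offset":[0.19,-0.48,1.59],"grip":0},{"delta_rot":[0.0,0.0,0.0],"offset":[0.19,-0.48,1.58],"grip":0},{"delta_rot":[0.0,0.0,0.0],"offset":[0.19,-0.47,1.59],"grip":0}]
1 [{"delta_rot":[0.0,0.0,0.0],"offset":[0.11,-0.29,0.95],"grip":0}]
```

```bash
python3 - <<'E'
from plan import *
y=[np.sin(np.radians(110.5)),-np.cos(np.radians(110.5)),0];t=np.radians(18);L=frame([np.sin(t),0,-np.cos(t)],y)
p,R=cur()
p,R=plan([([.4835,-.0281,.18],None,3,0),([.535,.073,.18],L,5,0),([.535,.073,.132],None,3,0)],p,R)
p,R=plan([([.535,.073,.130],None,1,0)],p,R)
E
```

```text
11 [{"delta_rot":[0.0,0.0,0.0],"offset":[0.0,0.01,-2.19],"grip":0},{"delta_rot":[0.0,0.0,0.0],"offset":[0.0,0.02,-2.2],"grip":0},{"delta_rot":[0.0,0.0,0.0],"offset":[0.0,0.01,-2.19],"grip":0},{"delta_rot":[-3.4,-1.3,-0.2],"offset":[1.53,1.67,-0.0],"grip":0},{"delta_rot":[-3.3,-1.3,-0.2],"offset":[1.53,1.68,0.06],"grip":0},{"delta_rot":[-3.4,-1.3,-0.2],"offset":[1.53,1.68,0.13],"grip":0},{"delta_rot":[-3.4,-1.3,-0.1],"offset":[1.52,1.67,0.19],"grip":0},{"delta_rot":[-3.3,-1.3,-0.2],"offset":[1.52,1.66,0.26],"grip":0},{"delta_rot":[0.0,0.0,0.0],"offset":[0.18,-0.46,1.52],"grip":0},{"delta_rot":[0.0,0.0,0.0],"offset":[0.19,-0.46,1.52],"grip":0},{"delta_rot":[0.0,0.0,0.0],"offset":[0.18,-0.45,1.52],"grip":0}]
1 [{"delta_rot":[0.0,0.0,0.0],"offset":[0.02,-0.06,0.19],"grip":0}]
```

Emit:
step_arm:
  increments:
    - {"delta_rot": [0, 0, 0], "offset": [0, 0, -2.4], "grip": 0}
    - {"delta_rot": [0, 0, 0], "offset": [0, 0, -2.3], "grip": 0}
    - {"delta_rot": [0, 0, 0], "offset": [0, 0, -2.2], "grip": 0}
    - {"delta_rot": [-3.4, -1.3, -0.2], "offset": [1.5, 1.7, 0], "grip": 0}
    - {"delta_rot": [-3.4, -1.3, -0.2], "offset": [1.5, 1.7, 0.1], "grip": 0}
    - {"delta_rot": [-3.4, -1.3, -0.2], "offset": [1.5, 1.7, 0.1], "grip": 0}
    - {"delta_rot": [-3.4, -1.3, -0.1], "offset": [1.5, 1.7, 0.2], "grip": 0}
    - {"delta_rot": [-3.4, -1.3, -0.2], "offset": [1.5, 1.7, 0.3], "grip": 0}
    - {"delta_rot": [0, 0, 0], "offset": [0.2, -0.5, 1.7], "grip": 0}
    - {"delta_rot": [0, 0, 0], "offset": [0.2, -0.5, 1.5], "grip": 0}
    - {"delta_rot": [0, 0, 0], "offset": [0.2, -0.4, 1.2], "grip": 0}
    - {"delta_rot": [0, 0, 0], "offset": [0, 0, 0], "grip": 0}

```text
time: 17.15
tcp_pos: [0.5344, 0.0724, 0.1318]
ee_rot: [163.3, 6.4, 110.5]
contact_force: [-0.4, -0.8, -0.4]
gripper_width: -0.0003
finger_force: 0.0
```

Emit:
step_arm:
  increments:
    - {"delta_rot": [0, 0, 0], "offset": [0, -0.1, 0.2], "grip": 0}
    - {"delta_rot": [0, 0, 0], "offset": [0, 0, 0], "grip": 0}

```text
time: 17.35
tcp_pos: [0.5356, 0.0721, 0.1324]
ee_rot: [163.1, 6.5, 110.5]
contact_force: [-0.2, -0.3, 0.8]
gripper_width: 0.0003
finger_force: 0.0
```

Emit:
step_arm:
  increments:
    - {"delta_rot": [0, 0, 0], "offset": [0, -0.1, 0.2], "grip": 0}
    - {"delta_rot": [0, 0, 0], "offset": [0, 0, 0], "grip": 0}

```text
time: 17.55
tcp_pos: [0.5351, 0.0718, 0.1298]
ee_rot: [163.1, 6.5, 110.5]
contact_force: [-0.0, -0.3, 0.3]
gripper_width: 0.0001
finger_force: 0.0
```

Emit:
step_arm:
  increments:
    - {"delta_rot": [0, 0, 0], "offset": [0, -0.1, 0.2], "grip": 0}
    - {"delta_rot": [0, 0, 0], "offset": [0, 0, 0], "grip": 0}

```text
time: 17.75
tcp_pos: [0.5346, 0.0714, 0.1272]
ee_rot: [163.1, 6.5, 110.5]
contact_force: [0.6, 0.3, -0.6]
gripper_width: -0.0002
finger_force: 0.0
```

Emit:
step_arm:
  increments:
    - {"delta_rot": [0, 0, 0], "offset": [0, 0, 0.1], "grip": 0}
    - {"delta_rot": [0, 0, 0], "offset": [0, 0, 0], "grip": 0}

```text
time: 17.95
tcp_pos: [0.535, 0.0715, 0.1264]
ee_rot: [163.1, 6.5, 110.5]
contact_force: [0.3, 0.3, 0.3]
gripper_width: 0.0004
finger_force: 0.0
```

Emit:
step_arm:
  increments:
    - {"delta_rot": [0, 0, 0], "offset": [0, 0, 0.1], "grip": 0}
    - {"delta_rot": [0, 0, 0], "offset": [0, 0, 0.1], "grip": 0}
    - {"delta_rot": [0, 0, 0], "offset": [0, 0, 0], "grip": 0}

```text
time: 18.25
tcp_pos: [0.5356, 0.0715, 0.1244]
ee_rot: [163.1, 6.5, 110.5]
contact_force: [0.1, 0.4, -0.2]
gripper_width: -0.0001
finger_force: 0.0
```

Emit:
step_arm:
  increments:
    - {"delta_rot": [0, 0, 0], "offset": [0, -0.1, 0.1], "grip": 0}
    - {"delta_rot": [0, 0, 0], "offset": [0, 0, 0.1], "grip": 0}
    - {"delta_rot": [0, 0, 0], "offset": [0, 0, 0], "grip": 0}

```text
time: 18.55
tcp_pos: [0.5355, 0.0711, 0.1227]
ee_rot: [163.1, 6.5, 110.5]
contact_force: [-1.1, -0.8, 1.8]
gripper_width: -0.0
finger_force: 1.3
```

Emit:
step_arm:
  increments:
    - {"delta_rot": [0, 0, 0], "offset": [0, 0, 0.1], "grip": 0}
    - {"delta_rot": [0, 0, 0], "offset": [0, 0, 0], "grip": 0}

```text
time: 18.75
tcp_pos: [0.5358, 0.0711, 0.1221]
ee_rot: [163.1, 6.5, 110.5]
contact_force: [-3.4, 0.1, 6.1]
gripper_width: 0.0
finger_force: 3.2
```

Emit:
step_arm:
  increments:
    - {"delta_rot": [0, 0, 0], "offset": [0, 0, 0.1], "grip": 0}
    - {"delta_rot": [0, 0, 0], "offset": [0, 0, 0], "grip": 0}

```text
time: 18.95
tcp_pos: [0.536, 0.071, 0.1206]
ee_rot: [163.1, 6.5, 110.5]
contact_force: [-2.2, -1.9, 4.1]
gripper_width: -0.0002
finger_force: 2.2
```

Emit:
step_arm:
  increments:
    - {"delta_rot": [0, 0, 0], "offset": [0, -0.1, 0.1], "grip": 0}
    - {"delta_rot": [0, 0, 0], "offset": [0, 0, 0], "grip": 0}

```text
time: 19.15
tcp_pos: [0.5352, 0.0707, 0.1187]
ee_rot: [163.2, 6.5, 110.5]
contact_force: [1.3, 0.1, -0.3]
gripper_width: -0.0
finger_force: 0.0
```

Emit:
step_arm:
  increments:
    - {"delta_rot": [0, 0, 0], "offset": [0, 0, 0.1], "grip": 0}
    - {"delta_rot": [0, 0, 0], "offset": [0, 0, 0], "grip": 0}

```text
time: 19.35
tcp_pos: [0.5356, 0.0708, 0.1178]
ee_rot: [163.2, 6.5, 110.5]
contact_force: [0.6, 0.1, -0.2]
gripper_width: -0.0002
finger_force: 0.0
```

Emit:
step_arm:
  increments:
    - {"delta_rot": [0, 0, 0], "offset": [0, 0, 0.1], "grip": 0}
    - {"delta_rot": [0, 0, 0], "offset": [0, 0, 0], "grip": 0}

```text
time: 19.55
tcp_pos: [0.536, 0.0708, 0.1171]
ee_rot: [163.1, 6.5, 110.5]
contact_force: [-0.2, 0.2, -0.7]
gripper_width: 0.0002
finger_force: 0.0
```

Emit:
step_arm:
  increments:
    - {"delta_rot": [0, 0, 0], "offset": [0, 0, 0.1], "grip": 0}
    - {"delta_rot": [0, 0, 0], "offset": [0, 0, 0], "grip": 0}

```text
time: 19.75
tcp_pos: [0.5364, 0.0708, 0.1164]
ee_rot: [163.1, 6.5, 110.5]
contact_force: [-1.2, -0.0, 0.8]
gripper_width: -0.0002
finger_force: 0.5
```

Emit:
step_arm:
  increments:
    - {"delta_rot": [0, 0, 0], "offset": [0, 0, 0.1], "grip": 0}
    - {"delta_rot": [0, 0, 0], "offset": [0, 0, 0], "grip": 0}

```text
time: 19.95
tcp_pos: [0.5369, 0.0707, 0.1161]
ee_rot: [163.1, 6.5, 110.5]
contact_force: [-1.8, 0.0, 4.9]
gripper_width: -0.0002
finger_force: 2.1
```

Emit:
step_arm:
  increments:
    - {"delta_rot": [0, 0, 0], "offset": [0, 0, 0.1], "grip": 0}
    - {"delta_rot": [0, 0, 0], "offset": [0, 0, 0], "grip": 0}

```text
time: 20.15
tcp_pos: [0.5376, 0.0707, 0.1159]
ee_rot: [163.0, 6.5, 110.4]
contact_force: [-2.0, -0.4, 8.1]
gripper_width: -0.0001
finger_force: 3.8
```

Emit:
step_arm:
  increments:
    - {"delta_rot": [0, 0, 0], "offset": [0, 0, 0.1], "grip": 0}
    - {"delta_rot": [0, 0, 0], "offset": [0, 0, 0], "grip": 0}

```text
time: 20.35
tcp_pos: [0.5381, 0.0707, 0.1157]
ee_rot: [162.9, 6.5, 110.4]
contact_force: [-4.9, -2.5, 12.1]
gripper_width: 0.0001
finger_force: 6.1
```

Third catch clicked: contact dropped from 0.123 to 0.116, then firm. Now re-touch the first two points to confirm they are home.

```bash
python3 - <<'E'
from plan import *
y=[np.sin(np.radians(110.5)),-np.cos(np.radians(110.5)),0];V=frame([0,0,-1],y)
p,R=cur()
p,R=plan([([.53,.071,.18],None,3,0),([.416,.0577,.18],V,5,0),([.416,.0577,.118],None,4,0)],p,R)
E
```

```text
12 [{"delta_rot":[0.0,0.0,0.0],"offset":[-0.14,0.39,-2.12],"grip":0},{"delta_rot":[0.0,0.0,0.0],"offset":[-0.14,0.39,-2.12],"grip":0},{"delta_rot":[0.0,0.0,0.0],"offset":[-0.14,0.39,-2.13],"grip":0},{"delta_rot":[3.4,1.3,0.2],"offset":[0.54,-2.11,-0.71],"grip":0},{"delta_rot":[3.4,1.3,0.2],"offset":[0.55,-2.16,-0.58],"grip":0},{"delta_rot":[3.4,1.3,0.1],"offset":[0.56,-2.18,-0.43],"grip":0},{"delta_rot":[3.4,1.3,0.2],"offset":[0.56,-2.21,-0.29],"grip":0},{"delta_rot":[3.4,1.3,0.2],"offset":[0.55,-2.22,-0.14],"grip":0},{"delta_rot":[0.0,0.0,0.0],"offset":[0.0,-0.0,1.55],"grip":0},{"delta_rot":[0.0,0.0,0.0],"offset":[0.0,-0.0,1.55],"grip":0},{"delta_rot":[0.0,0.0,0.0],"offset":[0.0,-0.0,1.55],"grip":0},{"delta_rot":[0.0,0.0,0.0],"offset":[0.0,-0.01,1.55],"grip":0}]
```

Emit:
step_arm:
  increments:
    - {"delta_rot": [0, 0, 0], "offset": [-0.1, 0.4, -2.2], "grip": 0}
    - {"delta_rot": [0, 0, 0], "offset": [-0.1, 0.4, -2.2], "grip": 0}
    - {"delta_rot": [0, 0, 0], "offset": [-0.2, 0.4, -2.2], "grip": 0}
    - {"delta_rot": [3.4, 1.3, 0.2], "offset": [0.5, -2.1, -0.7], "grip": 0}
    - {"delta_rot": [3.4, 1.3, 0.2], "offset": [0.6, -2.2, -0.6], "grip": 0}
    - {"delta_rot": [3.4, 1.3, 0.1], "offset": [0.6, -2.2, -0.4], "grip": 0}
    - {"delta_rot": [3.4, 1.3, 0.2], "offset": [0.5, -2.2, -0.3], "grip": 0}
    - {"delta_rot": [3.4, 1.3, 0.2], "offset": [0.5, -2.2, -0.1], "grip": 0}
    - {"delta_rot": [0, 0, 0], "offset": [0, 0, 2], "grip": 0}
    - {"delta_rot": [0, 0, 0], "offset": [0, 0, 2], "grip": 0}
    - {"delta_rot": [0, 0, 0], "offset": [0, 0, 1.4], "grip": 0}
    - {"delta_rot": [0, 0, 0], "offset": [0, 0, 0], "grip": 0}

```text
time: 21.55
tcp_pos: [0.4139, 0.0573, 0.1242]
ee_rot: [-179.7, -0.1, 110.5]
contact_force: [-0.7, -0.3, -0.2]
gripper_width: 0.0001
finger_force: 0.0
```

Emit:
step_arm:
  increments:
    - {"delta_rot": [0, 0, 0], "offset": [0, 0, 0.2], "grip": 0}
    - {"delta_rot": [0, 0, 0], "offset": [0, 0, 0], "grip": 0}

```text
time: 21.75
tcp_pos: [0.4151, 0.0575, 0.1247]
ee_rot: [-179.9, -0.0, 110.5]
contact_force: [-0.1, 0.0, 0.3]
gripper_width: -0.0004
finger_force: 0.0
```

Emit:
step_arm:
  increments:
    - {"delta_rot": [0, 0, 0], "offset": [0, 0, 0.2], "grip": 0}
    - {"delta_rot": [0, 0, 0], "offset": [0, 0, 0.2], "grip": 0}
    - {"delta_rot": [0, 0, 0], "offset": [0, 0, 0], "grip": 0}

```text
time: 22.05
tcp_pos: [0.4148, 0.0574, 0.12]
ee_rot: [-179.9, -0.1, 110.5]
contact_force: [0.4, -0.2, -0.0]
gripper_width: 0.0003
finger_force: 0.0
```

Emit:
step_arm:
  increments:
    - {"delta_rot": [0, 0, 0], "offset": [0, 0, 0.2], "grip": 0}
    - {"delta_rot": [0, 0, 0], "offset": [0, 0, 0], "grip": 0}

```text
time: 22.25
tcp_pos: [0.4147, 0.0574, 0.1178]
ee_rot: [-179.8, -0.1, 110.5]
contact_force: [0.1, 0.6, 0.6]
gripper_width: -0.0001
finger_force: 0.0
```

Emit:
step_arm:
  increments:
    - {"delta_rot": [0, 0, 0], "offset": [0, 0, 0.1], "grip": 0}
    - {"delta_rot": [0, 0, 0], "offset": [0, 0, 0], "grip": 0}

```text
time: 22.45
tcp_pos: [0.4147, 0.0574, 0.1169]
ee_rot: [-179.9, -0.1, 110.5]
contact_force: [0.2, 1.0, -0.2]
gripper_width: 0.0002
finger_force: 0.0
```

Emit:
step_arm:
  increments:
    - {"delta_rot": [0, 0, 0], "offset": [0, 0, 0.1], "grip": 0}
    - {"delta_rot": [0, 0, 0], "offset": [0, 0, 0.1], "grip": 0}
    - {"delta_rot": [0, 0, 0], "offset": [0, 0, 0.1], "grip": 0}
    - {"delta_rot": [0, 0, 0], "offset": [0, 0, 0], "grip": 0}

```text
time: 22.85
tcp_pos: [0.4148, 0.0574, 0.1141]
ee_rot: [-179.9, -0.1, 110.5]
contact_force: [-0.3, -1.2, 1.5]
gripper_width: 0.0001
finger_force: 0.5
```

Emit:
step_arm:
  increments:
    - {"delta_rot": [0, 0, 0], "offset": [0, 0, 0.1], "grip": 0}
    - {"delta_rot": [0, 0, 0], "offset": [0, 0, 0.1], "grip": 0}
    - {"delta_rot": [0, 0, 0], "offset": [0, 0, 0], "grip": 0}

```text
time: 23.15
tcp_pos: [0.4149, 0.0575, 0.1138]
ee_rot: [-179.9, -0.0, 110.5]
contact_force: [-6.3, -0.4, 16.9]
gripper_width: 0.0001
finger_force: 8.6
```

Emit:
step_arm:
  increments:
    - {"delta_rot": [0, 0, 0], "offset": [0, 0, -1.5], "grip": 0}
    - {"delta_rot": [0, 0, 0], "offset": [0, 0, -3], "grip": 0}
    - {"delta_rot": [0, 0, 0], "offset": [0, 0, -4], "grip": 0}
    - {"delta_rot": [0, 0, 0], "offset": [0, -4, -4], "grip": 0}
    - {"delta_rot": [0, 0, 0], "offset": [0, -4, -3], "grip": 0}
    - {"delta_rot": [0, 0, 0], "offset": [0, -1, 0], "grip": 0}
    - {"delta_rot": [0, 0, 0], "offset": [0, 0, 0], "grip": 0}

```text
time: 23.85
tcp_pos: [0.335, 0.0272, 0.2638]
ee_rot: [180.0, -0.0, 110.5]
contact_force: [0.5, -0.4, -1.1]
gripper_width: 0.0001
finger_force: 0.0
```

```bash
python3 - <<'E'
from plan import *
import cv2,pickle
from h import proj
st();s=ctrl.capture('scene');t=ctrl.capture('top')
im=cv2.resize(s['image'][228:328,215:348,::-1],(798,600),interpolation=cv2.INTER_CUBIC)
th=np.linspace(0,2*np.pi,200)
for z,col in((.114,(0,0,255)),(.121,(255,0,0))):
    q=(proj(s,np.c_[M[0]+.073*np.cos(th),M[1]+.073*np.sin(th),0*th+z])-[215,228]+.5)*6
    cv2.polylines(im,[q.round().astype(int)],True,col,1)
cv2.imwrite('pics/f.png',im)
E
```

```text
t 23.85 p [0.335  0.0272 0.2638] r [180.   -0.  110.5] F [ 0.5 -0.4 -1.1] w 0.0001 j [  4.6 -22.9 -10.5 102.3   0.   74.1] ff 0.0
```

View pics/f.png

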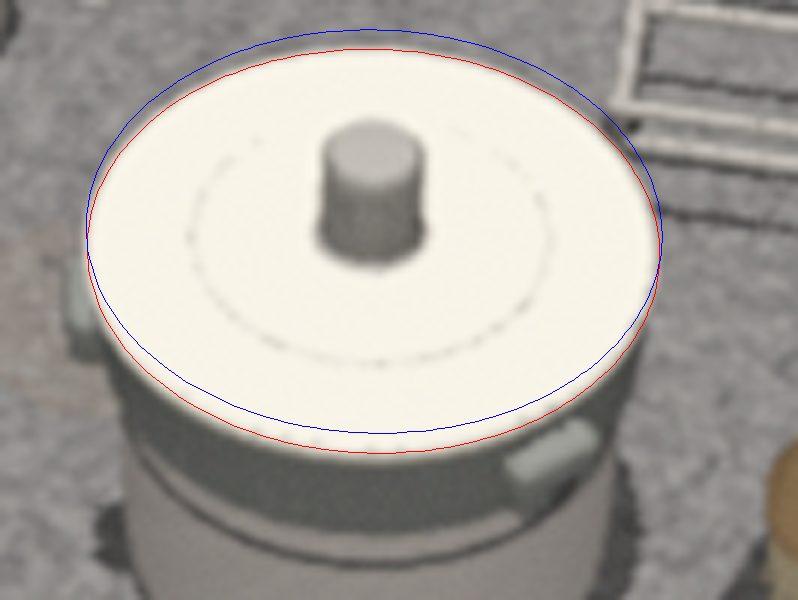

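The lid's edge follows the home-height outline (red) all the way round, top edge at (370,48) and bottom edge at (380,455). It is level and seated.

```bash
python3 -c "
from bench import ctrl
print(ctrl.hand_in())"
```

```text
the job is handed in; nothing more can be done
None
```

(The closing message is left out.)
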